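Make up two microscope kits on their template trays

TASK

Make up the two microscope kits from the stock on the bench: the filter cube and the slim tall objective belong in the square tray, and the slide mailer, the eyepiece and the squat objective in the long tray, each centred in the outline drawn for it, standing upright as it stands now, with the cube and the mailer turned square with their outlines. These are optics: set each one down gently, do not drop it or tip it over, and leave the slide box, the oil bottle and the mouse where they are.

Things in the scene. Friction and masses are not known exactly. Their poses are not given: they have to be found in the camera images.
- square_tray: square steel tray, 150 x 150 mm, fixed to the bench; floor 4 mm thick, rim 10 mm high over the bench. Origin: centre of its underside, z up, x and y along its sides. The white card on its floor has two black outlines: a square 46 mm wide, sides along the tray's, centred at x = -33, y = -30 mm in the tray's frame (for the filter cube), and a circle 32 mm across centred at x = +33, y = +30 mm (for the slim objective).
- long_tray: oblong steel tray, 250 mm (its x) by 120 mm (its y), fixed to the bench; floor 4 mm thick, rim 10 mm high over the bench. Origin: centre of its underside, z up. The white card on its floor has three black outlines in a row along its middle line (y = 0): a rectangle 90 (x) by 40 mm (y) centred at x = -70 mm (for the slide mailer), a large circle 52 mm across at x = +20 mm (for the eyepiece) and a smaller circle 40 mm across at x = +88 mm (for the squat objective).
- slim_objective_centre (a point): slim tall microscope objective: bare metal barrel 26 mm across and 40 mm high, then a nose tapering to 10 mm, 58 mm high in all; stands upright, nose up, about 100 g. Point: its centre, 29 mm above its foot; z up.
- squat_objective_centre (a point): squat wide microscope objective: bare metal, 34 mm across up to 26 mm high, then a bevel to a 26 mm flat top with a big lens, 32 mm high in all; stands upright, lens up, about 80 g. Point: its centre, 16 mm above its foot; z up.
- filter_cube_centre (a point): filter cube: black block 40 x 40 mm, 42 mm high, round glass window in its top, about 80 g. Point: its centre, 21 mm above its foot; x and y along its sides, z up.
- eyepiece_centre (a point): eyepiece: black body 46 mm across from its foot to 34 mm high, with a silvery tube 30 mm across above it, 56 mm high in all; stands upright, tube up, about 90 g. Point: its centre, 28 mm above its foot (on the black body); z up.
- slide_mailer_centre (a point): slide mailer: flat white plastic box, 84 mm (x) by 34 mm (y) by 22 mm high, closed, lying flat, about 40 g. Point: its centre, 11 mm above its underside; x along its length, z up.
- slide_box: bystander: low black box of glass slides on the bench beyond the stock, 100 (x) by 170 (y) by 38 mm high, loose. Origin: centre of its underside.
- oil_bottle: bystander: small amber bottle standing on the bench on the robot's left, 32 mm across and 65 mm high, loose. Origin: centre of its underside.
- mouse: bystander: grey computer mouse on the bench on the robot's right, 105 (x) by 60 (y) by 28 mm high, loose. Origin: centre of its underside.

How it is judged:
At the end, for the whole second after the job is handed in: Each of the five things on the floor of its own tray (height within 5 mm), its centre within 12 mm of its outline's along both tray axes, upright within 0.1 rad, at rest; mailer and cube square with their outlines within 0.22 rad (cube any side round, mailer either way) (x of slim_objective_centre in the frame of square_tray between 0.021 and 0.045 m and y of slim_objective_centre in the frame of square_tray between 0.018 and 0.042 m and z of slim_objective_centre in the frame of square_tray between 0.028 and 0.038 m and angle between each of slim_objective_centre, filter_cube_centre, slide_mailer_centre, eyepiece_centre, squat_objective_centre's own z axis and vertical below 0.1 rad and linear speed of each of slim_objective, filter_cube, slide_mailer, eyepiece, squat_objective below 0.02 m/s and x of filter_cube_centre in the frame of square_tray between -0.045 and -0.021 m and y of filter_cube_centre in the frame of square_tray between -0.042 and -0.018 m and z of filter_cube_centre in the frame of square_tray between 0.02 and 0.03 m and x of slide_mailer_centre in the frame of long_tray between -0.082 and -0.058 m and y of slide_mailer_centre in the frame of long_tray between -0.012 and 0.012 m and z of slide_mailer_centre in the frame of long_tray between 0.01 and 0.02 m and x of eyepiece_centre in the frame of long_tray between 0.008 and 0.032 m and y of eyepiece_centre in the frame of long_tray between -0.012 and 0.012 m and z of eyepiece_centre in the frame of long_tray between 0.027 and 0.037 m and x of squat_objective_centre in the frame of long_tray between 0.076 and 0.1 m and y of squat_objective_centre in the frame of long_tray between -0.012 and 0.012 m and z of squat_objective_centre in the frame of long_tray between 0.015 and 0.025 m and angle between the x axis of slide_mailer_centre and the x axis of long_tray, either way round below 0.22 rad and (angle between the x axis of filter_cube_centre and the x axis of square_tray, either way round below 0.22 rad or angle between the x axis of filter_cube_centre and the y axis of square_tray, either way round below 0.22 rad)); the robot touches nothing.
It fails at once if one of the five things is dropped (falls free, more than about 2 cm) ((linear speed of slim_objective above 0.6 m/s and contact force between the fingers and slim_objective below 0.05 N) or (linear speed of filter_cube above 0.6 m/s and contact force between the fingers and filter_cube below 0.05 N) or (linear speed of slide_mailer above 0.6 m/s and contact force between the fingers and slide_mailer below 0.05 N) or (linear speed of eyepiece above 0.6 m/s and contact force between the fingers and eyepiece below 0.05 N) or (linear speed of squat_objective above 0.6 m/s and contact force between the fingers and squat_objective below 0.05 N)).
It fails at once if one of the five things is tipped over (angle between any of slim_objective_centre, filter_cube_centre, slide_mailer_centre, eyepiece_centre, squat_objective_centre's own z axis and vertical above 0.7 rad).
It fails at once if the slide box is disturbed (moved more than 15 mm) (distance of slide_box from where it was at the start of the episode above 0.015 m).
It fails at once if the oil bottle is disturbed (moved more than 15 mm) (distance of oil_bottle from where it was at the start of the episode above 0.015 m).
It fails at once if the mouse is disturbed (moved more than 15 mm) (distance of mouse from where it was at the start of the episode above 0.015 m).
It also fails if it takes over 112 s, if anything falls off the work surface, if the arm or the gripper's body presses on something with over 40 N, if the wrist force passes 120 N, or if a joint passes its speed limit or range.

ROBOT

A 7-joint arm with a two-finger parallel gripper is mounted at the origin on the work surface. World frame = base frame: x ahead of the robot, y to its left, z up, the work surface at z = 0. Lengths are in m, angles in rad, forces in N, time in s.
With the tool pointing down it reaches from about 0.4 to 0.85 m from the base axis. Payload 10.4 kg.
Tool frame: the origin (TCP) lies between the finger pads; the fingertips stand 11 mm ahead of it and the grasp point (between the pads) lies 8 mm behind it; z points along the fingers, y is the direction in which the jaws open and shut (so a half turn about z gives the same grasp; the last joint's range is limited). The gripper opens to 87 mm and grips with 3 to 60 N. Pads are 19 mm wide; open, the fingers measure 117 mm over their backs; the gripper's body (75 mm by 190 mm) begins 51 mm behind the grasp point.
Start: joints at [-1.356, 0.332, -0.065, 1.46, 0.022, 1.35, -0.088], TCP at [0.147, 0.607, 0.234] pointing down, gripper open.
Joint ranges: [-2.6, 2.6], [-0.5, 2.12], [-1.47, 1.34], [0.16, 2.42], [-1.27, 4.41], [0.06, 2.06], [-2.6, 2.6]. Speed limits (rad/s): [2.22, 2.22, 2.79, 2.79, 3.14, 3.14, 3.14].

INTERFACE

Orientations are given as a 3x3 rotation matrix whose columns are the frame's x, y, z axes.
In Python, from rig import * gives the robot as it stands.
- The arm moves only by the tool arm_command, never from a script. Its argument "moves" is a list of rows, each an object with "xyz": the shift along the tool's x, y, z in cm, a list of three; "delta_rot": the turn, a rotation vector about the tool's x, y, z in degrees, a list of three. In form: [{"xyz": [tx, ty, tz], "delta_rot": [wx, wy, wz]}, ...]. A call has 1 to 8 rows; each row shifts and turns the pose as measured when the row begins, along the tool's axes as they then stand; what a row does not reach is not made up. A row lasts 1/10 s, in which the tool goes at most 50 mm and 8.59 degrees, less where a joint would pass 70% of its speed; a pose out of reach is approached as far as the arm can. A call with a gripper value outside its range is refused whole. "fingers" is the finger opening in cm, from 0 to 8.7, set as the call begins (left out, the last holds). The fingers move at their own pace and stop on an object; "newtons" is the grip in N (left out, the last holds). Time passes only in rows, so rows that do not move let the fingers close. It gives the time, the measured TCP pose, the force and the opening at its end, in the units of the state.
- get_state(): the state, without advancing time (a new reading comes with each control period).
- read_camera(name): name is "side" or "top"; returns a dict with "frame" (400x640x3 uint8, blue, green, red), "K" (3x3 intrinsics, pixels), "distortion" ([k1, k2, p1, p2, k3] as OpenCV has them; the pictures are not rectified), "rvec" (rotation vector, rad) and "tvec" (3), from world to camera coordinates, as OpenCV has them. Camera axes: x right, y down, z forward; pixel columns grow to the right and rows downward; lengths in m; the calibration is good to about 2 mm. A picture is of the moment at which its call begins. There is no depth.
- hand_in(): hands the job in, once; it reports no verdict.
Trained networks look in the newest picture that a camera, given by its name, has taken for a name from the list of things; names that differ only in an ending like _2 or _b are one class to them, and where a whole thing is asked for, a point or a joint stands for the part that bears it (a point fixed in the world has none). Each returns a list of dicts, best first, with "conf" (0 to 1); they miss things now and then, are a little off and sometimes report something else, mostly with a low value. They report only what shows in the picture. A call takes as long as a camera call.
- recognise(camera, query): "position" ([column, row] in pixels, amid what is visible of it).
The state is a dict: "time_s": time; "joint_positions": joint angles; "joint_vel": joint speeds; "tau": joint torques, N m; "position": TCP position; "orientation": TCP orientation; "wrist_force": force on the tool from outside, world axes, zero at the start; "wrist_torque": the same for the moment, N m; "gripper_width": opening from 0.0 (shut) to 1.0 (fully open).
Only numpy, scipy, OpenCV 4.12 (cv2) and the standard library are available. Lean on these libraries where they do the work, as an engineer would, in place of code of your own. Each camera call takes 0.05 s, during which the arm holds its last target.

## Working session

There is one attempt and no reset: what is moved stays moved. The work goes in short steps, Python scripts to look and compute and a tool call to move; the robot and the scene stay as the last step left them, time stands still between calls to the robot, and variables do not carry over. Pictures are saved under pics/ and viewed, and the job is handed in when it is done.

Besides the shell and the picture viewer there is one more tool, called after "Emit:" as name(argument=value, ...) on one line, values as JSON. arm_command: Moves the arm, as the interface text tells. Its arguments: {"type":"object","properties":{"moves":{"type":"array"},"fingers":{"type":"number"},"newtons":{"type":"number"}},"required":["moves"]}

```bash
mkdir -p pics; ls; python3 - <<'E'
from rig import *
import cv2
s=get_state(); print(s)
for n in("top","side"):
    c=read_camera(n); cv2.imwrite(f"pics/{n}0.png",c["frame"]); print(n,c["K"],c["distortion"],c["rvec"],c["tvec"])
    for q in["square_tray","long_tray","slim_objective_centre","squat_objective_centre","filter_cube_centre","eyepiece_centre","slide_mailer_centre","slide_box","oil_bottle","mouse"]:
        print(q,[(r["position"],round(r["conf"],2)) for r in recognise(n,q)][:3])
E
```

```text
pics
{'time_s': 0.0, 'joint_positions': array([-1.35560107,  0.3328693 , -0.0646908 ,  1.46095566,  0.02160551,
        1.34990266, -0.08850322]), 'joint_vel': array([-1.32538614e-03,  6.88277059e-05,  1.88746977e-03, -5.64133298e-04,
        5.20319105e-05,  1.80885567e-03, -9.12950958e-04]), 'tau': array([-6.28981684e-05, -6.23257041e+01,  2.44324270e-02, -3.89896631e+01,
       -6.13795244e-02,  3.97528277e-02,  1.41395749e-04]), 'position': array([0.14714864, 0.60704018, 0.23274867]), 'orientation': array([[-9.71862191e-01,  2.35550018e-01, -2.64679826e-04],
       [ 2.35550155e-01,  9.71861164e-01, -1.41478213e-03],
       [-7.60199123e-05, -1.43731863e-03, -9.99998964e-01]]), 'wrist_force': array([-0.17606006,  0.08034543, -0.1892223 ]), 'wrist_torque': array([ 0.00645148,  0.01512598, -0.08135999]), 'gripper_width': 1.0026535776396843}
top [[418.43879805   0.         322.86007355]
 [  0.         418.43879805 208.72049973]
 [  0.           0.           1.        ]] [0.01638196 0.         0.         0.         0.        ] [ 2.15099716 -2.20241542  0.07956735] [0.01911073 0.64091
[... 498 characters left out ...]
4.6], 0.89), ([281.1, 195.3], 0.73), ([284.2, 309.1], 0.45)]
side [[370.02537691   0.         320.75590611]
 [  0.         370.02537691 200.09341363]
 [  0.           0.           1.        ]] [-0.0623369  0.         0.         0.         0.       ] [ 2.33416747 -0.40702491  0.1699234 ] [-0.59085982  0.19183546  0.64197217]
square_tray [([231.5, 156.4], 0.64)]
long_tray [([294.7, 373.8], 0.6)]
slim_objective_centre [([342.9, 237.4], 0.72)]
squat_objective_centre [([275.7, 228.8], 0.5)]
filter_cube_centre [([219.9, 208.1], 0.61)]
eyepiece_centre [([321.3, 184.7], 0.69)]
slide_mailer_centre [([232.3, 266.8], 0.76)]
slide_box [([393.2, 191.9], 0.58)]
oil_bottle []
mouse [([421.4, 278.1], 0.56)]
```

View pics/top0.png

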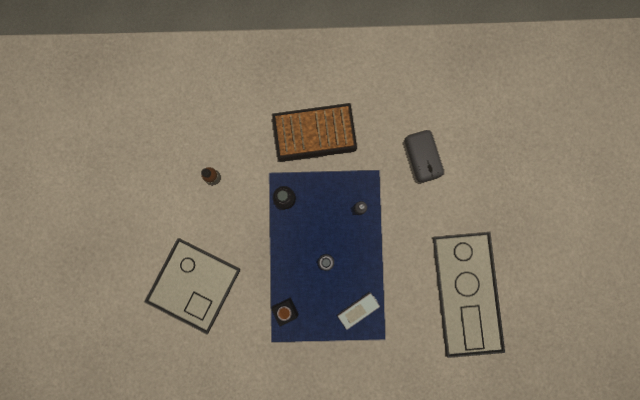

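View pics/side0.png

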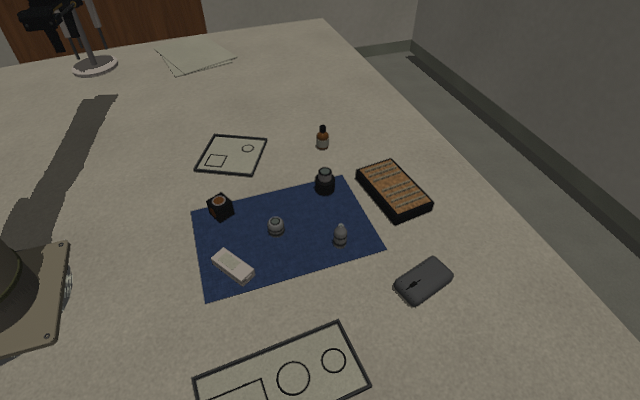

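```bash
cat > h.py <<'E'
from rig import *
import cv2, numpy as np
def ray(c,px,z):
    p=cv2.undistortPoints(np.array(px,float).reshape(-1,1,2),c["K"],np.array(c["distortion"])).reshape(-1,2)
    R=cv2.Rodrigues(np.array(c["rvec"]))[0]; C=-R.T@np.array(c["tvec"]).ravel()
    d=np.c_[p,np.ones(len(p))]@R
    return C+d*((z-C[2])/d[:,2])[:,None]
def proj(c,P):
    return cv2.projectPoints(np.array(P,float).reshape(-1,1,3),np.array(c["rvec"]),np.array(c["tvec"]),c["K"],np.array(c["distortion"]))[0].reshape(-1,2)
E
python3 - <<'E'
from h import *
c=read_camera("top");f=c["frame"]
print(proj(c,[[.147,.607,.23],[0,0,0]]))
a=cv2.resize(f[180:365,135:390],None,fx=3.1,fy=3.1,interpolation=cv2.INTER_CUBIC);cv2.imwrite("pics/a.png",a)
b=cv2.resize(f[220:365,330:515],None,fx=4,fy=4,interpolation=cv2.INTER_CUBIC);cv2.imwrite("pics/b.png",b)
# white cards
g=cv2.cvtColor(f,cv2.COLOR_BGR2GRAY)
dark=(g<62).astype(np.uint8)
n,l,st,ce=cv2.connectedComponentsWithStats(dark,connectivity=8)
for i in range(1,n):
    if st[i,4]>25: 
        m=(l==i).astype(np.uint8); cn,_=cv2.findContours(m,0,2); r=cv2.minAreaRect(max(cn,key=len))
        print(st[i],ce[i].round(1),[np.round(x,1) for x in r], cv2.boxPoints(r).round(1).tolist())
E
```

```text
[[-74.78454485 537.59750297]
 [332.32794232 526.24289331]]
[272 103  85  59 968] [313.7 138.6] [array([314. , 132.5]), array([49.4, 80.2]), np.float64(81.9)] [[270.79998779296875, 113.69999694824219], [350.20001220703125, 102.4000015258789], [357.20001220703125, 151.3000030517578], [277.79998779296875, 162.60000610351562]]
[404 133  39  50 317] [416.1 162.3] [array([418.8, 158.6]), array([50.7, 25.9]), np.float64(60.1)] [[394.8999938964844, 143.10000610351562], [417.3999938964844, 130.1999969482422], [442.70001220703125, 174.1999969482422], [420.20001220703125, 187.10000610351562]]
[427 161   6  12  33] [429.5 167.6] [array([428.8, 166.6]), array([11.6,  3.6]), np.float64(63.4)] [[424.6000061035156, 162.1999969482422], [427.79998779296875, 160.60000610351562], [433.0, 171.0], [429.79998779296875, 172.60000610351562]]
[202 168  19  17 208] [210.1 175.5] [array([210.3, 175.3]), array([19.1, 14.1]), np.float64(45.0)] [[198.5, 173.5], [208.5, 163.5], [222.0, 177.0], [212.0, 187.0]]
[  270   171   115   171 17598] [325.2 253.8] [array([325.9, 255.8]), array([168.6, 112.7]), np.float64(88.
[... 578 characters left out ...]
], [240.5, 269.29998779296875], [207.39999389648438, 333.70001220703125]]
[184 292  28  28  64] [198.9 303.8] [array([197.7, 305.6]), array([21.2, 21.5]), np.float64(28.1)] [[183.3000030517578, 310.1000061035156], [193.39999389648438, 291.20001220703125], [212.10000610351562, 301.1000061035156], [202.0, 320.1000061035156]]
[477 317   7  32  40] [481.2 335. ] [array([480. , 332.5]), array([31.,  6.]), np.float64(90.0)] [[477.0, 317.0], [483.0, 317.0], [483.0, 348.0], [477.0, 348.0]]
[463 326  11  24  37] [465.2 340.5] [array([464.6, 339. ]), array([25.1,  7.3]), np.float64(66.5)] [[456.29998779296875, 328.8999938964844], [463.0, 326.0], [473.0, 349.0], [466.29998779296875, 351.8999938964844]]
```

```bash
sleep 0; ls pics
```

```text
a.png
b.png
side0.png
top0.png
```

View pics/a.png

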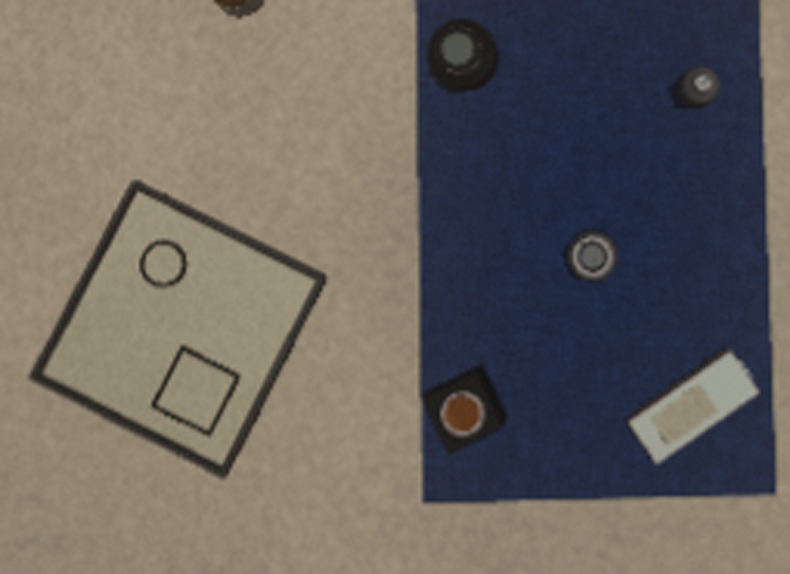

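View pics/b.png

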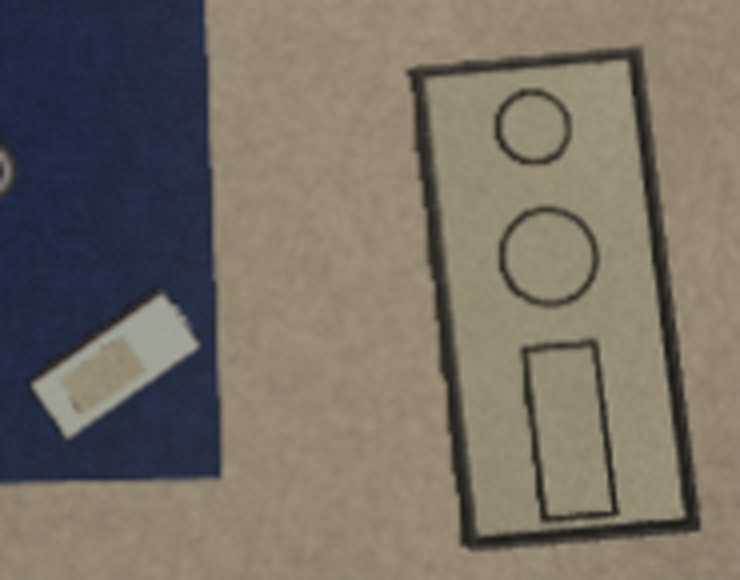

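```bash
python3 - <<'E'
from h import *
c=read_camera("top");s=read_camera("side");cv2.imwrite("pics/s2.png",cv2.resize(s["frame"][110:400,180:460],None,fx=2.8,fy=2.0))
A=lambda L:(np.array(L,float)+.5)/3.1-.5+[135,180]
B=lambda L:(np.array(L,float)+.5)/4-.5+[330,220]
def W(n,px,z):
    p=ray(c,px,z); print(n,p[:,:2].round(4).tolist(),'mean',p.mean(0)[:2].round(4)); return p
def ang(p,i,j): d=p[j]-p[i]; return np.degrees(np.arctan2(d[1],d[0])).round(1)
W('slimT',A([[163,263]]),.004)
p=W('cubeT',A([[183,348],[238,376],[209,433],[153,405]]),.004);print([ang(p,i,(i+1)%4) for i in range(4)])
p=W('sqtray',A([[136,181],[326,278],[226,476],[31,377]]),.010);print([ang(p,i,(i+1)%4) for i in range(4)])
W('squatT',B([[533,127]]),.004)
W('eyeT',B([[549,257]]),.004)
p=W('mailT',B([[523,349],[596,341],[617,513],[543,520]]),.004);print([ang(p,i,(i+1)%4) for i in range(4)])
W('eye',A([[458,49]]),.056);W('slim',A([[703,82]]),.058);W('squat',A([[592,256]]),.032);W('cube',A([[463,412]]),.042)
p=W('cubetop',A([[423,403],[482,366],[506,415],[452,452]]),.042);print([ang(p,i,(i+1)%4) for i in range(4)])
p=W('mail',A([[628,420],[729,349],[760,392],[658,465]]),.022);print([ang(p,i,(i+1)%4) for i in range(4)])
for q,z in(("slim_objective_centre",.029),("squat_objective_centre",.016),("filter_cube_centre",.021),("eyepiece_centre",.028),("slide_mailer_centre",.011),("slide_box",.02),("mouse",.014)):
    r=recognise("side",q)
    if r: print(q,ray(s,[r[0]["position"]],z)[0,:2].round(4))
for q,z in (("mouse",.028),("slide_box",.038),("oil_bottle",.03)):
    print(q,ray(c,[recognise("top",q)[0]["position"]],z)[0,:2].round(4))
E
```

```text
slimT [[0.5307, 0.2957]] mean [0.5307 0.2957]
cubeT [[0.4728, 0.2817], [0.453, 0.2442], [0.4154, 0.2639], [0.435, 0.302]] mean [0.444 0.273]
[np.float64(-117.7), np.float64(152.4), np.float64(62.8), np.float64(-28.2)]
sqtray [[0.5873, 0.3124], [0.5182, 0.1825], [0.3878, 0.2506], [0.4566, 0.3826]] mean [0.4874 0.282 ]
[np.float64(-118.0), np.float64(152.4), np.float64(62.5), np.float64(-28.2)]
squatT [[0.545, -0.291]] mean [ 0.545 -0.291]
eyeT [[0.4767, -0.2959]] mean [ 0.4767 -0.2959]
mailT [[0.4293, -0.2798], [0.4326, -0.3181], [0.3446, -0.324], [0.3417, -0.2856]] mean [ 0.3871 -0.3019]
[np.float64(-84.9), np.float64(-176.2), np.float64(94.3), np.float64(3.8)]
eye [[0.6677, 0.0854]] mean [0.6677 0.0854]
slim [[0.642, -0.0743]] mean [ 0.642  -0.0743]
squat [[0.5299, 0.0008]] mean [0.5299 0.0008]
cube [[0.4315, 0.0872]] mean [0.4315 0.0872]
cubetop [[0.4378, 0.1132], [0.4607, 0.0743], [0.4289, 0.0592], [0.4061, 0.0947]] mean [0.4334 0.0853]
[np.float64(-59.5), np.float64(-154.6), np.float64(122.7), np.float64(30.2)]
mail [[0.4206, -0.0205], [0.4657, -0.0892], [0.437, -0.1089], [0.3909, -0.0397]] mean [ 0.4285 -0.0646]
[np.float64(-56.7), np.float64(-145.5), np.float64(123.7), np.float64(32.8)]
slim_objective_centre [ 0.5222 -0.0184]
squat_objective_centre [ 0.5262 -0.0043]
filter_cube_centre [0.4315 0.0873]
eyepiece_centre [0.6584 0.0773]
slide_mailer_centre [ 0.4263 -0.0719]
slide_box [ 0.8032 -0.0016]
mouse [ 0.7467 -0.2122]
mouse [ 0.7516 -0.2124]
slide_box [0.8029 0.0179]
oil_bottle [0.7259 0.2332]
```

View pics/s2.png

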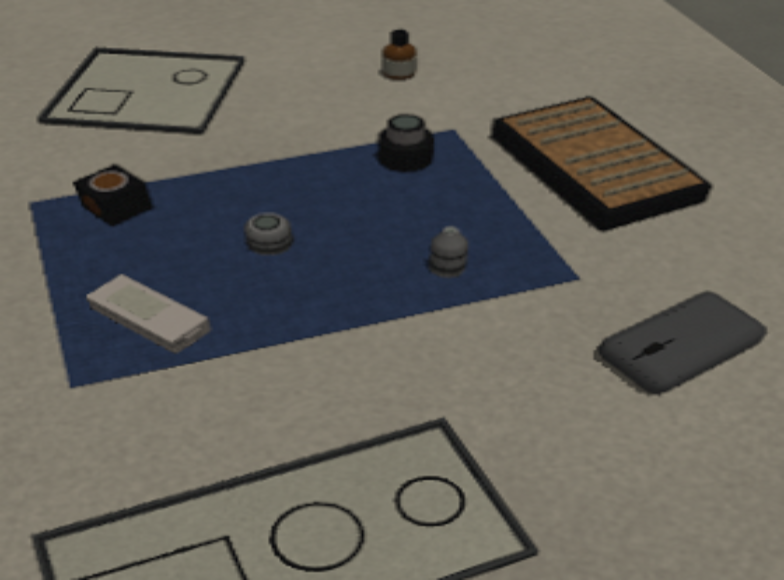

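```bash
cat >> h.py <<'E'
from scipy.spatial.transform import Rotation as Ro
def Rd(deg):
    a=np.radians(deg); y=np.array([np.cos(a),np.sin(a),0]); z=np.array([0,0,-1.]); return np.c_[np.cross(y,z),y,z]
def go(xyz,jaw,n=None,p=None,R=None):
    """print rows to reach pose"""
    s=get_state(); p=np.array(s["position"] if p is None else p); R=s["orientation"] if R is None else R
    xyz=np.array(xyz); T=Rd(jaw); rv=Ro.from_matrix(R.T@T).as_rotvec(degrees=True)
    n=n or int(max(np.ceil(np.linalg.norm(xyz-p)/.048),np.ceil(np.linalg.norm(rv)/8.4),1))
    print("from",p.round(4),"n",n,"t",round(s["time_s"],2),"q7",s["joint_positions"][6].round(2))
    for i in range(n):
        Ri=R@Ro.from_rotvec(rv*i/n,degrees=True).as_matrix()
        print('{"xyz":',(Ri.T@(xyz-p)/n*100).round(2).tolist(),', "delta_rot":',(rv/n).round(2).tolist(),'},')
def st():
    s=get_state(); R=s["orientation"]; print(round(s["time_s"],2),s["position"].round(4),"jaw",np.degrees(np.arctan2(R[1,1],R[0,1])).round(1),"F",s["wrist_force"].round(1),"w",s["gripper_width"]*.087)
E
python3 - <<'E'
from h import *
s=read_camera("side")
S=lambda u,v:[180+(u+.5)/2.8-.5,110+(v+.5)/2-.5]
print(ray(s,[S(450,229)],.058),ray(s,[S(406,123)],.056),ray(s,[S(267,222)],.032),ray(s,[S(109,181)],.042))
go([.4315,.0872,.2],30)
E
```

```text
[[ 0.64145201 -0.0731721   0.058     ]] [[0.6673523  0.08358075 0.056     ]] [[0.5300603  0.00054728 0.032     ]] [[0.4314985  0.08716236 0.042     ]]
from [0.1472 0.6074 0.2336] n 13 t 1.8 q7 -0.09
{"xyz": [-3.07, -3.37, 0.26] , "delta_rot": [0.0, -0.0, 3.57] },
{"xyz": [-3.27, -3.18, 0.26] , "delta_rot": [0.0, -0.0, 3.57] },
{"xyz": [-3.46, -2.97, 0.26] , "delta_rot": [0.0, -0.0, 3.57] },
{"xyz": [-3.64, -2.75, 0.26] , "delta_rot": [0.0, -0.0, 3.57] },
{"xyz": [-3.81, -2.51, 0.26] , "delta_rot": [0.0, -0.0, 3.57] },
{"xyz": [-3.95, -2.27, 0.26] , "delta_rot": [0.0, -0.0, 3.57] },
{"xyz": [-4.09, -2.02, 0.26] , "delta_rot": [0.0, -0.0, 3.57] },
{"xyz": [-4.21, -1.76, 0.26] , "delta_rot": [0.0, -0.0, 3.57] },
{"xyz": [-4.31, -1.5, 0.26] , "delta_rot": [0.0, -0.0, 3.57] },
{"xyz": [-4.39, -1.23, 0.26] , "delta_rot": [0.0, -0.0, 3.57] },
{"xyz": [-4.46, -0.95, 0.26] , "delta_rot": [0.0, -0.0, 3.57] },
{"xyz": [-4.51, -0.67, 0.26] , "delta_rot": [0.0, -0.0, 3.57] },
{"xyz": [-4.54, -0.39, 0.26] , "delta_rot": [0.0, -0.0, 3.57] },
```

Emit:
arm_command(moves=[{"xyz": [-3.1,-3.4,0.3],"delta_rot": [0,0,3.6]},{"xyz": [-3.3,-3.2,0.3],"delta_rot": [0,0,3.6]},{"xyz": [-3.5,-3.0,0.3],"delta_rot": [0,0,3.6]},{"xyz": [-3.6,-2.8,0.3],"delta_rot": [0,0,3.6]},{"xyz": [-3.8,-2.5,0.3],"delta_rot": [0,0,3.6]},{"xyz": [-4.0,-2.3,0.3],"delta_rot": [0,0,3.6]},{"xyz": [-4.1,-2.0,0.3],"delta_rot": [0,0,3.6]},{"xyz": [-4.2,-1.8,0.3],"delta_rot": [0,0,3.6]}], fingers=8.0, newtons=15)

```text
time_s: 2.6
position: [0.3214, 0.2775, 0.2071]
orientation: [[-0.732, 0.681, -0.002], [0.681, 0.732, 0.004], [0.004, 0.002, -1.0]]
wrist_force: [0.4, 0.4, -0.1]
gripper_width: 0.919
```

```bash
python3 -c "
from h import *
st();go([.4315,.0872,.12],30)"
```

```text
2.6 [0.3214 0.2775 0.2071] jaw 47.1 F [ 0.4  0.4 -0.1] w 0.0799152908774494
from [0.3214 0.2775 0.2071] n 5 t 2.6 q7 -0.01
{"xyz": [-4.21, -1.29, 1.72] , "delta_rot": [0.01, -0.05, 3.41] },
{"xyz": [-4.28, -1.04, 1.73] , "delta_rot": [0.01, -0.05, 3.41] },
{"xyz": [-4.33, -0.78, 1.73] , "delta_rot": [0.01, -0.05, 3.41] },
{"xyz": [-4.37, -0.52, 1.73] , "delta_rot": [0.01, -0.05, 3.41] },
{"xyz": [-4.39, -0.26, 1.74] , "delta_rot": [0.01, -0.05, 3.41] },
```

Emit:
arm_command(moves=[{"xyz": [-4.2,-1.3,1.7],"delta_rot": [0,0,3.4]},{"xyz": [-4.3,-1.0,1.7],"delta_rot": [0,0,3.4]},{"xyz": [-4.3,-0.8,1.7],"delta_rot": [0,0,3.4]},{"xyz": [-4.4,-0.5,1.7],"delta_rot": [0,0,3.4]},{"xyz": [-4.4,-0.3,1.7],"delta_rot": [0,0,3.4]},{"xyz": [0,0,0],"delta_rot": [0,0,0]}])

```text
time_s: 3.2
position: [0.4363, 0.0738, 0.1204]
orientation: [[-0.482, 0.876, 0.005], [0.876, 0.482, 0.01], [0.006, 0.009, -1.0]]
wrist_force: [-0.6, 1.1, 1.2]
gripper_width: 0.919
```

```bash
python3 -c "
from h import *
st();go([.4315,.0872,.021],30)"
```

```text
3.2 [0.4363 0.0738 0.1204] jaw 28.8 F [-0.6  1.1  1.2] w 0.07998122721815402
from [0.4363 0.0738 0.1204] n 3 t 3.2 q7 0.25
{"xyz": [0.45, 0.05, 3.32] , "delta_rot": [0.18, -0.11, -0.4] },
{"xyz": [0.45, 0.06, 3.32] , "delta_rot": [0.18, -0.11, -0.4] },
{"xyz": [0.46, 0.07, 3.31] , "delta_rot": [0.18, -0.11, -0.4] },
```

Emit:
arm_command(moves=[{"xyz": [0.7,0.1,2.5],"delta_rot": [0.3,-0.2,-0.6]},{"xyz": [0.4,0,2.0],"delta_rot": [0.2,-0.1,-0.4]},{"xyz": [0,0,0],"delta_rot": [0,0,0]}])

```text
time_s: 3.5
position: [0.433, 0.0836, 0.075]
orientation: [[-0.494, 0.869, 0.002], [0.869, 0.494, 0.002], [0.001, 0.002, -1.0]]
wrist_force: [-0.1, 0.3, 0.9]
gripper_width: 0.919
```

```bash
python3 -c "
from h import *
st();go([.4315,.0872,.021],30)"
```

```text
3.5 [0.433  0.0836 0.075 ] jaw 29.6 F [-0.1  0.3  0.9] w 0.07993801240678038
from [0.433  0.0836 0.075 ] n 2 t 3.5 q7 0.28
{"xyz": [0.19, 0.02, 2.7] , "delta_rot": [0.07, -0.01, -0.19] },
{"xyz": [0.19, 0.02, 2.7] , "delta_rot": [0.07, -0.01, -0.19] },
```

Emit:
arm_command(moves=[{"xyz": [0.2,0,1.5],"delta_rot": [0,0,0]},{"xyz": [0.2,0,1.5],"delta_rot": [0,0,0]},{"xyz": [0,0,1.5],"delta_rot": [0,0,0]},{"xyz": [0,0,0.7],"delta_rot": [0,0,0]},{"xyz": [0,0,0],"delta_rot": [0,0,0]}])

```text
time_s: 4.0
position: [0.4335, 0.0897, 0.0261]
orientation: [[-0.497, 0.868, 0.006], [0.868, 0.497, 0.005], [0.001, 0.008, -1.0]]
wrist_force: [-0.3, -0.2, 0.3]
gripper_width: 0.917
```

```bash
python3 -c "
from h import *
st();go([.4315,.0872,.021],30)
c=read_camera('side');cv2.imwrite('pics/c1.png',cv2.resize(c['frame'][110:280,140:380],None,fx=3,fy=3))"
```

```text
4.0 [0.4335 0.0897 0.0261] jaw 29.8 F [-0.3 -0.2  0.3] w 0.07981372286515126
from [0.4335 0.0897 0.0261] n 1 t 4.0 q7 0.32
{"xyz": [-0.12, -0.3, 0.5] , "delta_rot": [0.44, -0.07, -0.23] },
```

View pics/c1.png

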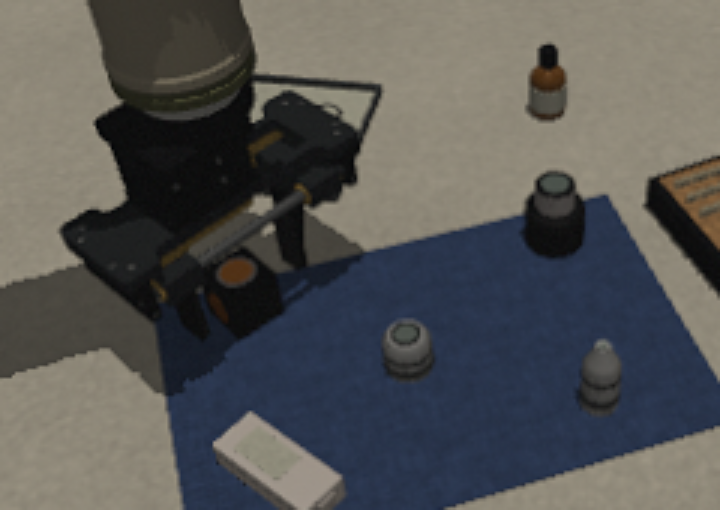

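The jaws straddle the cube (about 245,295 in the crop), with both fingers clear of it and the neighbours untouched. Closing now.

Emit:
arm_command(moves=[{"xyz": [-0.1,-0.3,0.4],"delta_rot": [0.4,0,0]},{"xyz": [0,0,0],"delta_rot": [0,0,0]}])

```text
time_s: 4.25
position: [0.4324, 0.0877, 0.0237]
orientation: [[-0.497, 0.868, 0.002], [0.868, 0.497, 0.003], [0.001, 0.003, -1.0]]
wrist_force: [0.1, -0.4, -0.5]
gripper_width: 0.92
```

Emit:
arm_command(moves=[{"xyz": [0,0,0],"delta_rot": [0,0,0]},{"xyz": [0,0,0],"delta_rot": [0,0,0]},{"xyz": [0,0,0],"delta_rot": [0,0,0]},{"xyz": [0,0,0],"delta_rot": [0,0,0]},{"xyz": [0,0,0],"delta_rot": [0,0,0]},{"xyz": [0,0,0],"delta_rot": [0,0,0]}], fingers=3.0, newtons=15)

```text
time_s: 4.85
position: [0.4331, 0.0879, 0.0248]
orientation: [[-0.496, 0.868, 0.003], [0.868, 0.496, 0.004], [0.001, 0.005, -1.0]]
wrist_force: [-0.3, -1.0, 0.9]
gripper_width: 0.467
```

```bash
python3 -c "
from h import *
st();s=get_state();print(s['orientation'].round(3))"
```

```text
4.85 [0.4331 0.0879 0.0248] jaw 29.8 F [-0.3 -1.   0.9] w 0.04066025164608777
[[-0.496  0.868  0.003]
 [ 0.868  0.496  0.004]
 [ 0.001  0.005 -1.   ]]
```

Emit:
arm_command(moves=[{"xyz": [0,0,-1],"delta_rot": [0,0,0]},{"xyz": [0,0,-2],"delta_rot": [0,0,0]},{"xyz": [0,0,-2.5],"delta_rot": [0,0,0]},{"xyz": [0,0,-2],"delta_rot": [0,0,0]},{"xyz": [0,0,-0.5],"delta_rot": [0,0,0]},{"xyz": [0,0,0],"delta_rot": [0,0,0]}])

```text
time_s: 5.45
position: [0.4322, 0.0867, 0.1094]
orientation: [[-0.495, 0.869, 0.003], [0.869, 0.495, 0.002], [0.001, 0.003, -1.0]]
wrist_force: [0.2, -0.1, -1.3]
gripper_width: 0.461
```

```bash
python3 -c "
from h import *
st();go([.444,.273,.11],62.4,8)"
```

```text
5.45 [0.4322 0.0867 0.1094] jaw 29.7 F [ 0.2 -0.1 -1.3] w 0.0401392984928629
from [0.4322 0.0867 0.1094] n 8 t 5.45 q7 0.24
{"xyz": [1.95, 1.28, -0.0] , "delta_rot": [0.03, 0.0, -4.09] },
{"xyz": [1.85, 1.42, -0.0] , "delta_rot": [0.03, 0.0, -4.09] },
{"xyz": [1.75, 1.55, -0.0] , "delta_rot": [0.03, 0.0, -4.09] },
{"xyz": [1.63, 1.67, -0.0] , "delta_rot": [0.03, 0.0, -4.09] },
{"xyz": [1.51, 1.78, -0.0] , "delta_rot": [0.03, 0.0, -4.09] },
{"xyz": [1.38, 1.88, -0.0] , "delta_rot": [0.03, 0.0, -4.09] },
{"xyz": [1.24, 1.98, -0.01] , "delta_rot": [0.03, 0.0, -4.09] },
{"xyz": [1.1, 2.06, -0.01] , "delta_rot": [0.03, 0.0, -4.09] },
```

Emit:
arm_command(moves=[{"xyz": [1.5,1.0,0],"delta_rot": [0,0,-4]},{"xyz": [1.9,1.4,0],"delta_rot": [0,0,-4]},{"xyz": [1.8,1.6,0],"delta_rot": [0,0,-4]},{"xyz": [1.6,1.7,0],"delta_rot": [0,0,-4]},{"xyz": [1.5,1.8,0],"delta_rot": [0,0,-4]},{"xyz": [1.4,1.9,0],"delta_rot": [0,0,-4]},{"xyz": [0.9,1.5,0],"delta_rot": [0,0,-4]},{"xyz": [0.4,0.6,0],"delta_rot": [0,0,-3]}])

```text
time_s: 6.25
position: [0.4375, 0.2577, 0.1024]
orientation: [[-0.887, 0.461, -0.006], [0.461, 0.887, -0.002], [0.004, -0.004, -1.0]]
wrist_force: [-0.2, 0.3, -0.8]
gripper_width: 0.465
```

Emit:
arm_command(moves=[{"xyz": [0,0,0],"delta_rot": [0,0,0]},{"xyz": [0,0,0],"delta_rot": [0,0,0]}])

```text
time_s: 6.45
position: [0.4358, 0.2599, 0.1003]
orientation: [[-0.89, 0.457, -0.008], [0.457, 0.89, -0.004], [0.006, -0.007, -1.0]]
wrist_force: [-0.2, -0.6, -1.0]
gripper_width: 0.462
```

```bash
python3 -c "
from h import *
st();go([.444,.273,.05],62.4)"
```

```text
6.45 [0.4358 0.2599 0.1003] jaw 62.8 F [-0.2 -0.6 -1. ] w 0.040231212035973254
from [0.4358 0.2599 0.1003] n 2 t 6.45 q7 0.54
{"xyz": [-0.08, 0.79, 2.51] , "delta_rot": [-0.21, -0.16, 0.21] },
{"xyz": [-0.07, 0.78, 2.51] , "delta_rot": [-0.21, -0.16, 0.21] },
```

Emit:
arm_command(moves=[{"xyz": [-0.1,0.6,0.6],"delta_rot": [-0.3,-0.2,0.2]},{"xyz": [-0.1,0.6,1.2],"delta_rot": [-0.1,-0.1,0.2]},{"xyz": [0,0.3,1.5],"delta_rot": [0,0,0]},{"xyz": [0,0,1.2],"delta_rot": [0,0,0]},{"xyz": [0,0,0],"delta_rot": [0,0,0]}])

```text
time_s: 6.95
position: [0.445, 0.2718, 0.0503]
orientation: [[-0.884, 0.468, -0.001], [0.468, 0.884, -0.001], [0.0, -0.001, -1.0]]
wrist_force: [0.5, 0.0, -0.7]
gripper_width: 0.46
```

```bash
python3 -c "
from h import *
st();go([.444,.273,.029],62.4,4)"
```

```text
6.95 [0.445  0.2718 0.0503] jaw 62.1 F [ 0.5  0.  -0.7] w 0.040044494909877784
from [0.445  0.2718 0.0503] n 4 t 6.95 q7 0.54
{"xyz": [0.04, 0.02, 0.53] , "delta_rot": [-0.01, -0.0, -0.08] },
{"xyz": [0.04, 0.02, 0.53] , "delta_rot": [-0.01, -0.0, -0.08] },
{"xyz": [0.04, 0.02, 0.53] , "delta_rot": [-0.01, -0.0, -0.08] },
{"xyz": [0.04, 0.02, 0.53] , "delta_rot": [-0.01, -0.0, -0.08] },
```

Emit:
arm_command(moves=[{"xyz": [0.1,0,0.6],"delta_rot": [0,0,0]},{"xyz": [0,0,0.5],"delta_rot": [0,0,0]},{"xyz": [0,0,0.4],"delta_rot": [0,0,0]},{"xyz": [0,0,0.3],"delta_rot": [0,0,0]},{"xyz": [0,0,0.1],"delta_rot": [0,0,0]},{"xyz": [0,0,0],"delta_rot": [0,0,0]}])

```text
time_s: 7.55
position: [0.4446, 0.2719, 0.0303]
orientation: [[-0.883, 0.47, 0.0], [0.47, 0.883, -0.0], [-0.0, -0.0, -1.0]]
wrist_force: [-0.4, 0.5, 0.2]
gripper_width: 0.463
```

```bash
python3 -c "
from h import *
st();go([.444,.273,.029],62.4,1)"
```

```text
7.55 [0.4446 0.2719 0.0303] jaw 62.0 F [-0.4  0.5  0.2] w 0.040238549914728014
from [0.4446 0.2719 0.0303] n 1 t 7.55 q7 0.55
{"xyz": [0.11, 0.07, 0.13] , "delta_rot": [-0.0, 0.02, -0.42] },
```

Emit:
arm_command(moves=[{"xyz": [0,0,0.15],"delta_rot": [0,0,0]},{"xyz": [0,0,0.15],"delta_rot": [0,0,0]},{"xyz": [0,0,0.1],"delta_rot": [0,0,0]}])

```text
time_s: 7.85
position: [0.4453, 0.2721, 0.0284]
orientation: [[-0.882, 0.47, 0.001], [0.47, 0.882, 0.001], [-0.0, 0.001, -1.0]]
wrist_force: [-6.0, -4.0, 14.8]
gripper_width: 0.461
```

Contact (14.8 N up). Release a little, then lift.

Emit:
arm_command(moves=[{"xyz": [0,0,-0.05],"delta_rot": [0,0,0]},{"xyz": [0,0,0],"delta_rot": [0,0,0]}])

```text
time_s: 8.05
position: [0.4456, 0.2723, 0.0295]
orientation: [[-0.882, 0.471, 0.001], [0.471, 0.882, 0.002], [-0.0, 0.002, -1.0]]
wrist_force: [0.6, -0.8, 0.3]
gripper_width: 0.464
```

Emit:
arm_command(moves=[{"xyz": [0,0,0],"delta_rot": [0,0,0]},{"xyz": [0,0,0],"delta_rot": [0,0,0]},{"xyz": [0,0,0],"delta_rot": [0,0,0]}], fingers=5.2)

```text
time_s: 8.35
position: [0.4458, 0.2725, 0.0295]
orientation: [[-0.882, 0.47, 0.002], [0.47, 0.882, 0.002], [-0.001, 0.003, -1.0]]
wrist_force: [-0.7, -0.2, 0.5]
gripper_width: 0.581
```

Emit:
arm_command(moves=[{"xyz": [0,0,-1],"delta_rot": [0,0,0]},{"xyz": [0,0,-2],"delta_rot": [0,0,0]},{"xyz": [0,0,-3],"delta_rot": [0,0,0]},{"xyz": [0,0,-3],"delta_rot": [0,0,0]},{"xyz": [0,0,-2],"delta_rot": [0,0,0]},{"xyz": [0,0,-0.5],"delta_rot": [0,0,0]}])

```text
time_s: 8.95
position: [0.4451, 0.2714, 0.1508]
orientation: [[-0.882, 0.471, 0.001], [0.471, 0.882, 0.001], [-0.0, 0.001, -1.0]]
wrist_force: [0.5, 0.6, -0.2]
gripper_width: 0.6
```

```bash
python3 -c "
from h import *
st();go([.642,-.074,.14],62.4)
c=read_camera('side');cv2.imwrite('pics/c2.png',cv2.resize(c['frame'][80:280,140:440],None,fx=2.6,fy=2.6))"
```

```text
8.95 [0.4451 0.2714 0.1508] jaw 61.9 F [ 0.5  0.6 -0.2] w 0.052181634077817736
from [0.4451 0.2714 0.1508] n 9 t 8.95 q7 0.5
{"xyz": [-3.74, -2.36, 0.12] , "delta_rot": [0.01, 0.0, -0.06] },
{"xyz": [-3.73, -2.36, 0.12] , "delta_rot": [0.01, 0.0, -0.06] },
{"xyz": [-3.73, -2.36, 0.12] , "delta_rot": [0.01, 0.0, -0.06] },
{"xyz": [-3.73, -2.37, 0.12] , "delta_rot": [0.01, 0.0, -0.06] },
{"xyz": [-3.73, -2.37, 0.12] , "delta_rot": [0.01, 0.0, -0.06] },
{"xyz": [-3.73, -2.37, 0.12] , "delta_rot": [0.01, 0.0, -0.06] },
{"xyz": [-3.72, -2.38, 0.12] , "delta_rot": [0.01, 0.0, -0.06] },
{"xyz": [-3.72, -2.38, 0.12] , "delta_rot": [0.01, 0.0, -0.06] },
{"xyz": [-3.72, -2.38, 0.12] , "delta_rot": [0.01, 0.0, -0.06] },
```

View pics/c2.png

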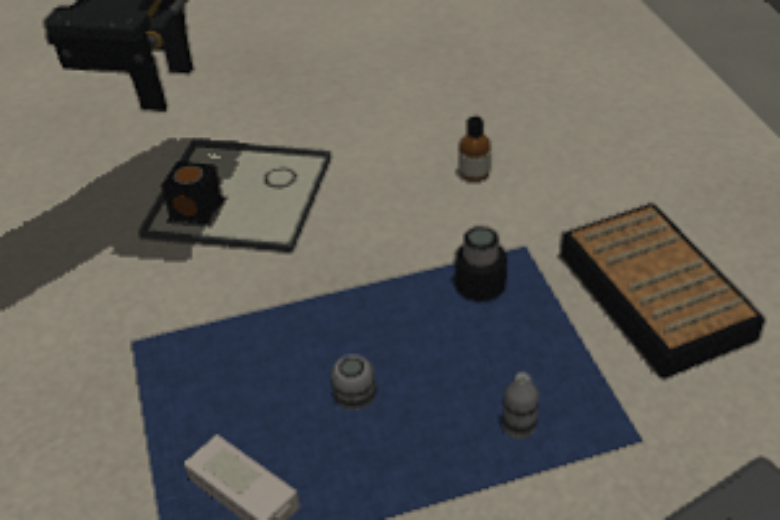

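The cube stands upright inside its square (crop 192,193). Next is the slim objective.

Emit:
arm_command(moves=[{"xyz": [-2.5,-1.6,0],"delta_rot": [0,0,0]},{"xyz": [-3.9,-2.5,0],"delta_rot": [0,0,0]},{"xyz": [-4,-2.6,0],"delta_rot": [0,0,0]},{"xyz": [-4,-2.6,0],"delta_rot": [0,0,0]},{"xyz": [-4,-2.6,0],"delta_rot": [0,0,0]},{"xyz": [-4,-2.6,0],"delta_rot": [0,0,0]},{"xyz": [-4,-2.6,0],"delta_rot": [0,0,0]},{"xyz": [-3,-1.9,0],"delta_rot": [0,0,0]}])

```text
time_s: 9.8
position: [0.6168, -0.0385, 0.1425]
orientation: [[-0.889, 0.458, -0.007], [0.458, 0.889, -0.0], [0.006, -0.003, -1.0]]
wrist_force: [0.7, 0.7, 0.7]
gripper_width: 0.597
```

Emit:
arm_command(moves=[{"xyz": [-0.7,-0.5,0],"delta_rot": [0,0,0]},{"xyz": [0,0,0],"delta_rot": [0,0,0]}])

```text
time_s: 10.0
position: [0.6207, -0.0529, 0.1398]
orientation: [[-0.885, 0.465, -0.01], [0.465, 0.885, -0.004], [0.007, -0.008, -1.0]]
wrist_force: [-0.5, 0.5, -0.4]
gripper_width: 0.596
```

```bash
python3 -c "
from h import *
st();go([.642,-.074,.09],62.4)"
```

```text
10.0 [ 0.6207 -0.0529  0.1398] jaw 62.3 F [-0.5  0.5 -0.4] w 0.05188110708465764
from [ 0.6207 -0.0529  0.1398] n 2 t 10.0 q7 1.27
{"xyz": [-1.45, -0.42, 2.48] , "delta_rot": [-0.23, -0.2, -0.05] },
{"xyz": [-1.44, -0.43, 2.49] , "delta_rot": [-0.23, -0.2, -0.05] },
```

Emit:
arm_command(moves=[{"xyz": [-1.3,-0.4,1],"delta_rot": [-0.2,-0.2,0]},{"xyz": [-1.2,-0.4,1.5],"delta_rot": [-0.2,-0.2,0]},{"xyz": [-0.4,-0.1,1],"delta_rot": [0,0,0]},{"xyz": [0,0,0.5],"delta_rot": [0,0,0]},{"xyz": [0,0,0],"delta_rot": [0,0,0]}], fingers=5.5)

```text
time_s: 10.5
position: [0.6399, -0.0672, 0.0954]
orientation: [[-0.888, 0.459, -0.005], [0.459, 0.888, 0.003], [0.006, 0.0, -1.0]]
wrist_force: [-0.1, 0.4, 0.7]
gripper_width: 0.632
```

```bash
python3 -c "
from h import *
st();go([.642,-.074,.026],62.4)"
```

```text
10.5 [ 0.6399 -0.0672  0.0954] jaw 62.7 F [-0.1  0.4  0.7] w 0.05499626611961243
from [ 0.6399 -0.0672  0.0954] n 2 t 10.5 q7 1.33
{"xyz": [-0.27, -0.26, 3.47] , "delta_rot": [-0.0, -0.17, 0.13] },
{"xyz": [-0.26, -0.26, 3.47] , "delta_rot": [-0.0, -0.17, 0.13] },
```

Emit:
arm_command(moves=[{"xyz": [-0.4,-0.4,0.5],"delta_rot": [0,-0.2,0]},{"xyz": [-0.2,-0.2,1],"delta_rot": [0,-0.2,0]},{"xyz": [0,0,1],"delta_rot": [0,0,0]},{"xyz": [0,0,0],"delta_rot": [0,0,0]}])

```text
time_s: 10.9
position: [0.6426, -0.0735, 0.0694]
orientation: [[-0.889, 0.457, 0.003], [0.457, 0.889, 0.0], [-0.002, 0.002, -1.0]]
wrist_force: [-1.1, -0.9, -0.0]
gripper_width: 0.635
```

```bash
python3 -c "
from h import *
st();go([.642,-.074,.026],62.4)
c=read_camera('side');cv2.imwrite('pics/c3.png',cv2.resize(c['frame'][150:300,240:440],None,fx=4,fy=4))
c=read_camera('top');cv2.imwrite('pics/c3t.png',cv2.resize(c['frame'][150:270,300:460],None,fx=4,fy=4))"
```

```text
10.9 [ 0.6426 -0.0735  0.0694] jaw 62.8 F [-1.1 -0.9 -0. ] w 0.055269516100577884
from [ 0.6426 -0.0735  0.0694] n 1 t 10.9 q7 1.35
{"xyz": [0.04, -0.07, 4.34] , "delta_rot": [0.09, 0.12, 0.39] },
```

View pics/c3.png

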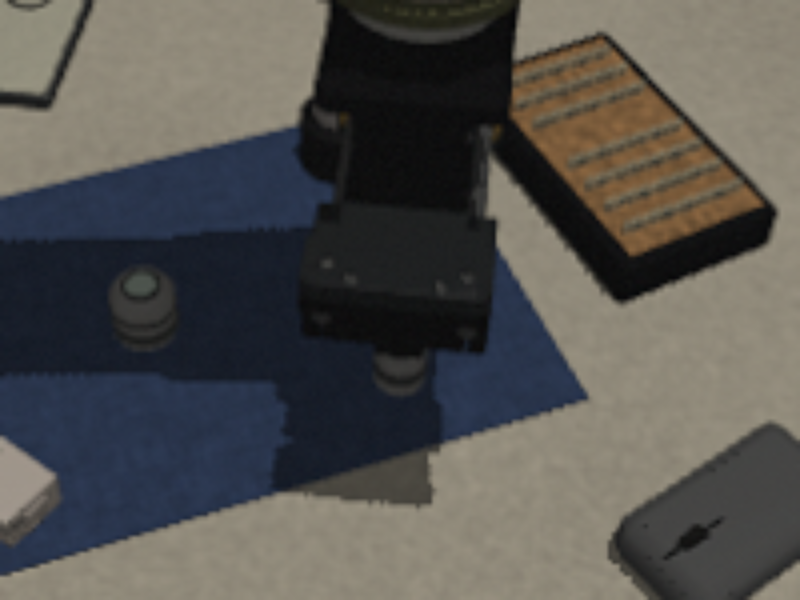

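The gripper is centred over the slim objective (its foot shows at about 402,375), clear of the slide box and mouse.

Emit:
arm_command(moves=[{"xyz": [0,0,1],"delta_rot": [0,0,0]},{"xyz": [0,0,1.2],"delta_rot": [0,0,0]},{"xyz": [0,0,1.2],"delta_rot": [0,0,0]},{"xyz": [0,0,0.6],"delta_rot": [0,0,0]},{"xyz": [0,0,0.1],"delta_rot": [0,0,0]},{"xyz": [0,0,0],"delta_rot": [0,0,0]}])

```text
time_s: 11.6
position: [0.6435, -0.0736, 0.0259]
orientation: [[-0.889, 0.457, 0.004], [0.457, 0.889, 0.0], [-0.003, 0.002, -1.0]]
wrist_force: [-0.5, -0.4, -0.3]
gripper_width: 0.633
```

```bash
python3 -c "
from h import *
st();go([.642,-.074,.026],62.4)"
```

```text
11.6 [ 0.6435 -0.0736  0.0259] jaw 62.8 F [-0.5 -0.4 -0.3] w 0.055056671910119634
from [ 0.6435 -0.0736  0.0259] n 1 t 11.6 q7 1.37
{"xyz": [0.11, -0.1, -0.01] , "delta_rot": [0.12, 0.19, 0.39] },
```

Emit:
arm_command(moves=[{"xyz": [0.1,0,0],"delta_rot": [0,0.2,0]},{"xyz": [0,0,0],"delta_rot": [0,0,0]},{"xyz": [0,0,0],"delta_rot": [0,0,0]},{"xyz": [0,0,0],"delta_rot": [0,0,0]},{"xyz": [0,0,0],"delta_rot": [0,0,0]},{"xyz": [0,0,0],"delta_rot": [0,0,0]}], fingers=1.6, newtons=15)

```text
time_s: 12.2
position: [0.6434, -0.0733, 0.0274]
orientation: [[-0.889, 0.457, 0.003], [0.457, 0.889, 0.002], [-0.001, 0.003, -1.0]]
wrist_force: [-0.2, 0.7, -0.5]
gripper_width: 0.292
```

Emit:
arm_command(moves=[{"xyz": [0,0,-1],"delta_rot": [0,0,0]},{"xyz": [0,0,-2],"delta_rot": [0,0,0]},{"xyz": [0,0,-3],"delta_rot": [0,0,0]},{"xyz": [0,0,-3],"delta_rot": [0,0,0]},{"xyz": [0,0,-2],"delta_rot": [0,0,0]},{"xyz": [0,0,-0.5],"delta_rot": [0,0,0]}])

```text
time_s: 12.8
position: [0.642, -0.0737, 0.1483]
orientation: [[-0.889, 0.458, 0.001], [0.458, 0.889, 0.002], [0.0, 0.002, -1.0]]
wrist_force: [1.1, -0.6, -0.7]
gripper_width: 0.295
```

```bash
python3 -c "
from h import *
st();go([.5307,.2957,.14],62.4)"
```

```text
12.8 [ 0.642  -0.0737  0.1483] jaw 62.7 F [ 1.1 -0.6 -0.7] w 0.02565000487145152
from [ 0.642  -0.0737  0.1483] n 9 t 12.8 q7 1.32
{"xyz": [2.98, 3.08, 0.1] , "delta_rot": [0.01, -0.0, 0.04] },
{"xyz": [2.98, 3.08, 0.1] , "delta_rot": [0.01, -0.0, 0.04] },
{"xyz": [2.98, 3.08, 0.1] , "delta_rot": [0.01, -0.0, 0.04] },
{"xyz": [2.99, 3.08, 0.1] , "delta_rot": [0.01, -0.0, 0.04] },
{"xyz": [2.99, 3.07, 0.1] , "delta_rot": [0.01, -0.0, 0.04] },
{"xyz": [2.99, 3.07, 0.1] , "delta_rot": [0.01, -0.0, 0.04] },
{"xyz": [2.99, 3.07, 0.09] , "delta_rot": [0.01, -0.0, 0.04] },
{"xyz": [2.99, 3.07, 0.09] , "delta_rot": [0.01, -0.0, 0.04] },
{"xyz": [3.0, 3.07, 0.09] , "delta_rot": [0.01, -0.0, 0.04] },
```

Emit:
arm_command(moves=[{"xyz": [1.5,1.5,0],"delta_rot": [0,0,0]},{"xyz": [2.8,2.9,0],"delta_rot": [0,0,0]},{"xyz": [3.2,3.3,0],"delta_rot": [0,0,0]},{"xyz": [3.2,3.3,0],"delta_rot": [0,0,0]},{"xyz": [3.2,3.3,0],"delta_rot": [0,0,0]},{"xyz": [3.2,3.3,0],"delta_rot": [0,0,0]},{"xyz": [3.2,3.3,0],"delta_rot": [0,0,0]},{"xyz": [3.0,3.1,0],"delta_rot": [0,0,0]}])

```text
time_s: 13.6
position: [0.5429, 0.248, 0.1467]
orientation: [[-0.882, 0.471, 0.002], [0.471, 0.882, -0.003], [-0.003, -0.002, -1.0]]
wrist_force: [0.7, 1.5, -0.8]
gripper_width: 0.29
```

Emit:
arm_command(moves=[{"xyz": [1.6,1.6,0],"delta_rot": [0,0,0]},{"xyz": [0.5,0.5,0],"delta_rot": [0,0,0]},{"xyz": [0,0,0],"delta_rot": [0,0,0]}])

```text
time_s: 13.9
position: [0.5296, 0.2846, 0.1448]
orientation: [[-0.887, 0.461, -0.002], [0.461, 0.887, -0.002], [0.0, -0.003, -1.0]]
wrist_force: [0.3, -0.4, -0.3]
gripper_width: 0.291
```

```bash
python3 -c "
from h import *
st();go([.5307,.2957,.055],62.4,5)"
```

```text
13.9 [0.5296 0.2846 0.1448] jaw 62.5 F [ 0.3 -0.4 -0.3] w 0.025287880308144873
from [0.5296 0.2846 0.1448] n 5 t 13.9 q7 0.64
{"xyz": [0.08, 0.21, 1.79] , "delta_rot": [-0.03, -0.0, 0.03] },
{"xyz": [0.08, 0.21, 1.79] , "delta_rot": [-0.03, -0.0, 0.03] },
{"xyz": [0.08, 0.21, 1.79] , "delta_rot": [-0.03, -0.0, 0.03] },
{"xyz": [0.08, 0.21, 1.79] , "delta_rot": [-0.03, -0.0, 0.03] },
{"xyz": [0.08, 0.21, 1.79] , "delta_rot": [-0.03, -0.0, 0.03] },
```

Emit:
arm_command(moves=[{"xyz": [0.1,0.3,1],"delta_rot": [0,0,0]},{"xyz": [0.1,0.3,1.9],"delta_rot": [0,0,0]},{"xyz": [0.1,0.2,2],"delta_rot": [0,0,0]},{"xyz": [0.1,0.2,2],"delta_rot": [0,0,0]},{"xyz": [0,0,1.2],"delta_rot": [0,0,0]},{"xyz": [0,0,0.4],"delta_rot": [0,0,0]},{"xyz": [0,0,0],"delta_rot": [0,0,0]}])

```text
time_s: 14.6
position: [0.5359, 0.2825, 0.0539]
orientation: [[-0.88, 0.475, -0.0], [0.475, 0.88, -0.007], [-0.003, -0.006, -1.0]]
wrist_force: [0.1, 0.5, -0.8]
gripper_width: 0.292
```

```bash
python3 -c "
from h import *
st();go([.5307,.2957,.031],62.4,5)"
```

```text
14.6 [0.5359 0.2825 0.0539] jaw 61.6 F [ 0.1  0.5 -0.8] w 0.02536359603164262
from [0.5359 0.2825 0.0539] n 5 t 14.6 q7 0.66
{"xyz": [0.22, 0.19, 0.46] , "delta_rot": [-0.07, 0.04, -0.16] },
{"xyz": [0.22, 0.19, 0.46] , "delta_rot": [-0.07, 0.04, -0.16] },
{"xyz": [0.22, 0.19, 0.46] , "delta_rot": [-0.07, 0.04, -0.16] },
{"xyz": [0.22, 0.19, 0.46] , "delta_rot": [-0.07, 0.04, -0.16] },
{"xyz": [0.22, 0.19, 0.46] , "delta_rot": [-0.07, 0.04, -0.16] },
```

Emit:
arm_command(moves=[{"xyz": [0.4,0.5,0],"delta_rot": [-0.2,0.1,-0.3]},{"xyz": [0.5,0.5,0.2],"delta_rot": [-0.2,0.1,-0.3]},{"xyz": [0.2,0.2,0.3],"delta_rot": [0,0,0]},{"xyz": [0,0,0.3],"delta_rot": [0,0,0]},{"xyz": [0,0,0.2],"delta_rot": [0,0,0]},{"xyz": [0,0,0],"delta_rot": [0,0,0]}])

```text
time_s: 15.2
position: [0.5331, 0.3006, 0.0459]
orientation: [[-0.885, 0.465, 0.004], [0.465, 0.885, 0.004], [-0.001, 0.005, -1.0]]
wrist_force: [-0.3, -0.2, -0.8]
gripper_width: 0.291
```

```bash
python3 -c "
from h import *
st();go([.5307,.2957,.031],62.4,3)"
```

```text
15.2 [0.5331 0.3006 0.0459] jaw 62.3 F [-0.3 -0.2 -0.8] w 0.025314070812954982
from [0.5331 0.3006 0.0459] n 3 t 15.2 q7 0.66
{"xyz": [-0.0, -0.18, 0.5] , "delta_rot": [0.1, 0.02, -0.04] },
{"xyz": [-0.0, -0.18, 0.5] , "delta_rot": [0.1, 0.02, -0.04] },
{"xyz": [-0.0, -0.18, 0.5] , "delta_rot": [0.1, 0.02, -0.04] },
```

Emit:
arm_command(moves=[{"xyz": [0,-0.2,0.3],"delta_rot": [0.2,0,0]},{"xyz": [0,-0.1,0.5],"delta_rot": [0,0,0]},{"xyz": [0,0,0.4],"delta_rot": [0,0,0]},{"xyz": [0,0,0.2],"delta_rot": [0,0,0]},{"xyz": [0,0,0],"delta_rot": [0,0,0]}])

```text
time_s: 15.7
position: [0.532, 0.2972, 0.0311]
orientation: [[-0.885, 0.466, 0.002], [0.466, 0.885, 0.001], [-0.001, 0.002, -1.0]]
wrist_force: [-1.0, -0.6, 5.7]
gripper_width: 0.293
```

```bash
python3 -c "
from h import *
st();go([.5307,.2957,.031],62.4,2)"
```

```text
15.7 [0.532  0.2972 0.0311] jaw 62.2 F [-1.  -0.6  5.7] w 0.025468185748266526
from [0.532  0.2972 0.0311] n 2 t 15.7 q7 0.66
{"xyz": [0.02, -0.1, 0.0] , "delta_rot": [0.05, 0.04, -0.08] },
{"xyz": [0.02, -0.1, 0.0] , "delta_rot": [0.05, 0.04, -0.08] },
```

Contact (5.7 N), within 2 mm. Releasing.

Emit:
arm_command(moves=[{"xyz": [0,0,0],"delta_rot": [0,0,0]},{"xyz": [0,0,0],"delta_rot": [0,0,0]},{"xyz": [0,0,0],"delta_rot": [0,0,0]},{"xyz": [0,0,0],"delta_rot": [0,0,0]}], fingers=4.0)

```text
time_s: 16.1
position: [0.5322, 0.2972, 0.031]
orientation: [[-0.885, 0.466, 0.003], [0.466, 0.885, 0.001], [-0.002, 0.002, -1.0]]
wrist_force: [0.2, 0.1, 0.8]
gripper_width: 0.449
```

Emit:
arm_command(moves=[{"xyz": [0,0,-1],"delta_rot": [0,0,0]},{"xyz": [0,0,-2],"delta_rot": [0,0,0]},{"xyz": [0,0,-3],"delta_rot": [0,0,0]},{"xyz": [0,0,-3],"delta_rot": [0,0,0]},{"xyz": [0,0,-2],"delta_rot": [0,0,0]},{"xyz": [0,0,-0.5],"delta_rot": [0,0,0]}])

```text
time_s: 16.7
position: [0.5315, 0.2965, 0.1523]
orientation: [[-0.885, 0.466, 0.002], [0.466, 0.885, -0.0], [-0.002, 0.001, -1.0]]
wrist_force: [0.9, -0.5, -0.4]
gripper_width: 0.459
```

```bash
python3 -c "
from h import *
st();go([.6677,.0845,.14],94)
c=read_camera('side');cv2.imwrite('pics/c4.png',cv2.resize(c['frame'][80:280,140:440],None,fx=2.6,fy=2.6))"
```

```text
16.7 [0.5315 0.2965 0.1523] jaw 62.2 F [ 0.9 -0.5 -0.4] w 0.03989910871757506
from [0.5315 0.2965 0.1523] n 6 t 16.7 q7 0.62
{"xyz": [-3.66, -2.07, 0.21] , "delta_rot": [0.0, 0.02, -5.3] },
{"xyz": [-3.45, -2.4, 0.21] , "delta_rot": [0.0, 0.02, -5.3] },
{"xyz": [-3.21, -2.7, 0.21] , "delta_rot": [0.0, 0.02, -5.3] },
{"xyz": [-2.95, -2.99, 0.21] , "delta_rot": [0.0, 0.02, -5.3] },
{"xyz": [-2.66, -3.25, 0.21] , "delta_rot": [0.0, 0.02, -5.3] },
{"xyz": [-2.35, -3.48, 0.21] , "delta_rot": [0.0, 0.02, -5.3] },
```

View pics/c4.png

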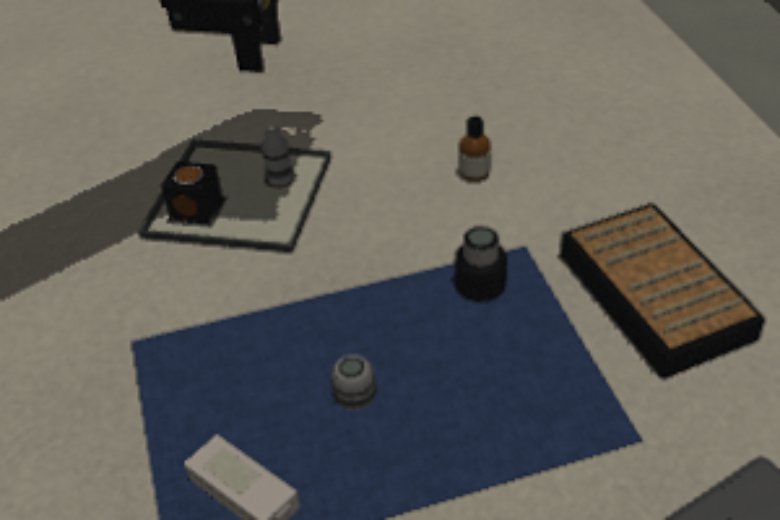

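The slim objective stands in its circle (crop 277,160). Next is the eyepiece. It is round, so I'll keep the jaw angle.

```bash
python3 -c "
from h import *
go([.6677,.0845,.14],62.2)"
```

```text
from [0.5315 0.2965 0.1521] n 6 t 16.75 q7 0.62
{"xyz": [-3.65, -2.07, 0.21] , "delta_rot": [0.01, 0.01, -0.0] },
{"xyz": [-3.65, -2.07, 0.21] , "delta_rot": [0.01, 0.01, -0.0] },
{"xyz": [-3.65, -2.07, 0.2] , "delta_rot": [0.01, 0.01, -0.0] },
{"xyz": [-3.66, -2.07, 0.2] , "delta_rot": [0.01, 0.01, -0.0] },
{"xyz": [-3.66, -2.07, 0.2] , "delta_rot": [0.01, 0.01, -0.0] },
{"xyz": [-3.66, -2.07, 0.2] , "delta_rot": [0.01, 0.01, -0.0] },
```

Emit:
arm_command(moves=[{"xyz": [-2,-1.1,0],"delta_rot": [0,0,0]},{"xyz": [-3.5,-2,0],"delta_rot": [0,0,0]},{"xyz": [-4,-2.3,0.2],"delta_rot": [0,0,0]},{"xyz": [-4,-2.3,0.2],"delta_rot": [0,0,0]},{"xyz": [-4,-2.3,0.2],"delta_rot": [0,0,0]},{"xyz": [-3,-1.7,0],"delta_rot": [0,0,0]},{"xyz": [-1.2,-0.7,0],"delta_rot": [0,0,0]},{"xyz": [0,0,0],"delta_rot": [0,0,0]}], fingers=7.2)

```text
time_s: 17.55
position: [0.6662, 0.0804, 0.1369]
orientation: [[-0.888, 0.461, -0.008], [0.461, 0.888, -0.002], [0.006, -0.006, -1.0]]
wrist_force: [-0.1, 0.2, 0.8]
gripper_width: 0.825
```

```bash
python3 -c "
from h import *
st();go([.6677,.0845,.09],62.2,4)"
```

```text
17.55 [0.6662 0.0804 0.1369] jaw 62.6 F [-0.1  0.2  0.8] w 0.0717708552719743
from [0.6662 0.0804 0.1369] n 4 t 17.55 q7 1.08
{"xyz": [0.01, 0.11, 1.17] , "delta_rot": [-0.08, -0.09, 0.09] },
{"xyz": [0.01, 0.11, 1.17] , "delta_rot": [-0.08, -0.09, 0.09] },
{"xyz": [0.01, 0.11, 1.17] , "delta_rot": [-0.08, -0.09, 0.09] },
{"xyz": [0.01, 0.11, 1.17] , "delta_rot": [-0.08, -0.09, 0.09] },
```

Emit:
arm_command(moves=[{"xyz": [0,0.3,0.5],"delta_rot": [-0.2,-0.2,0.2]},{"xyz": [0,0.2,1],"delta_rot": [-0.1,-0.2,0.1]},{"xyz": [0,0,1.5],"delta_rot": [0,0,0]},{"xyz": [0,0,1],"delta_rot": [0,0,0]},{"xyz": [0,0,0],"delta_rot": [0,0,0]}])

```text
time_s: 18.05
position: [0.6651, 0.0933, 0.091]
orientation: [[-0.889, 0.459, -0.003], [0.459, 0.889, 0.002], [0.004, 0.001, -1.0]]
wrist_force: [0.1, -0.5, -0.2]
gripper_width: 0.828
```

```bash
python3 -c "
from h import *
st();go([.6677,.0845,.024],62.2,5)"
```

```text
18.05 [0.6651 0.0933 0.091 ] jaw 62.7 F [ 0.1 -0.5 -0.2] w 0.07202468010523674
from [0.6651 0.0933 0.091 ] n 5 t 18.05 q7 1.07
{"xyz": [-0.13, -0.13, 1.34] , "delta_rot": [0.01, -0.04, 0.1] },
{"xyz": [-0.13, -0.13, 1.34] , "delta_rot": [0.01, -0.04, 0.1] },
{"xyz": [-0.13, -0.13, 1.34] , "delta_rot": [0.01, -0.04, 0.1] },
{"xyz": [-0.13, -0.13, 1.34] , "delta_rot": [0.01, -0.04, 0.1] },
{"xyz": [-0.13, -0.13, 1.34] , "delta_rot": [0.01, -0.04, 0.1] },
```

Emit:
arm_command(moves=[{"xyz": [-0.4,-0.4,0.1],"delta_rot": [0,0,0]},{"xyz": [-0.2,-0.2,0.3],"delta_rot": [0,0,0]},{"xyz": [0,0,0.4],"delta_rot": [0,0,0]},{"xyz": [0,0,0],"delta_rot": [0,0,0]}])

```text
time_s: 18.45
position: [0.668, 0.0851, 0.0827]
orientation: [[-0.889, 0.458, -0.003], [0.458, 0.889, 0.002], [0.003, 0.001, -1.0]]
wrist_force: [-0.4, -0.1, 0.4]
gripper_width: 0.824
```

```bash
python3 -c "
from h import *
st();go([.6677,.0845,.024],62.2,5)
c=read_camera('side');cv2.imwrite('pics/c5.png',cv2.resize(c['frame'][130:280,240:440],None,fx=4,fy=4))
"
```

```text
18.45 [0.668  0.0851 0.0827] jaw 62.8 F [-0.4 -0.1  0.4] w 0.07169738230126438
from [0.668  0.0851 0.0827] n 5 t 18.45 q7 1.09
{"xyz": [-0.0, -0.01, 1.17] , "delta_rot": [0.01, -0.04, 0.11] },
{"xyz": [-0.0, -0.01, 1.17] , "delta_rot": [0.01, -0.04, 0.11] },
{"xyz": [-0.0, -0.01, 1.17] , "delta_rot": [0.01, -0.04, 0.11] },
{"xyz": [-0.0, -0.01, 1.17] , "delta_rot": [0.01, -0.04, 0.11] },
{"xyz": [-0.0, -0.01, 1.17] , "delta_rot": [0.01, -0.04, 0.11] },
```

View pics/c5.png

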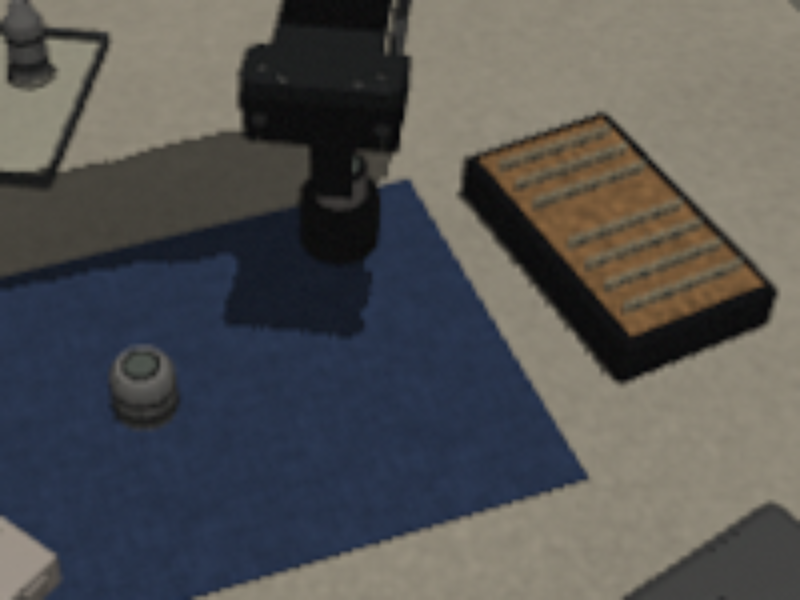

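The near finger stands in front of the eyepiece (340,200) and is well centred. Descending.

Emit:
arm_command(moves=[{"xyz": [0,0,0.8],"delta_rot": [0,0,0]},{"xyz": [0,0,1.4],"delta_rot": [0,0,0]},{"xyz": [0,0,1.5],"delta_rot": [0,0,0]},{"xyz": [0,0,1.4],"delta_rot": [0,0,0]},{"xyz": [0,0,0.6],"delta_rot": [0,0,0]},{"xyz": [0,0,0.1],"delta_rot": [0,0,0]},{"xyz": [0,0,0],"delta_rot": [0,0,0]}])

```text
time_s: 19.2
position: [0.6672, 0.0852, 0.0185]
orientation: [[-0.889, 0.458, -0.004], [0.458, 0.889, 0.002], [0.004, 0.0, -1.0]]
wrist_force: [-0.0, 0.1, -0.5]
gripper_width: 0.827
```

```bash
python3 -c "
from h import *
st();go([.6677,.0845,.024],62.2,1)
"
```

```text
19.2 [0.6672 0.0852 0.0185] jaw 62.7 F [-0.   0.1 -0.5] w 0.07197615259448062
from [0.6672 0.0852 0.0185] n 1 t 19.2 q7 1.11
{"xyz": [-0.07, -0.04, -0.55] , "delta_rot": [0.0, -0.25, 0.55] },
```

Emit:
arm_command(moves=[{"xyz": [0,0,-0.5],"delta_rot": [0,-0.2,0]},{"xyz": [0,0,0],"delta_rot": [0,0,0]}])

```text
time_s: 19.4
position: [0.6678, 0.0851, 0.0247]
orientation: [[-0.889, 0.458, 0.0], [0.458, 0.889, 0.001], [-0.0, 0.001, -1.0]]
wrist_force: [0.4, -0.7, -0.6]
gripper_width: 0.83
```

Emit:
arm_command(moves=[{"xyz": [0,0,0],"delta_rot": [0,0,0]},{"xyz": [0,0,0],"delta_rot": [0,0,0]},{"xyz": [0,0,0],"delta_rot": [0,0,0]},{"xyz": [0,0,0],"delta_rot": [0,0,0]},{"xyz": [0,0,0],"delta_rot": [0,0,0]},{"xyz": [0,0,0],"delta_rot": [0,0,0]}], fingers=3.6, newtons=15)

```text
time_s: 20.0
position: [0.6687, 0.0855, 0.0264]
orientation: [[-0.889, 0.458, 0.003], [0.458, 0.889, 0.001], [-0.002, 0.003, -1.0]]
wrist_force: [-0.2, 0.8, -0.2]
gripper_width: 0.519
```

Emit:
arm_command(moves=[{"xyz": [0,0,-1],"delta_rot": [0,0,0]},{"xyz": [0,0,-2],"delta_rot": [0,0,0]},{"xyz": [0,0,-3],"delta_rot": [0,0,0]},{"xyz": [0,0,-3],"delta_rot": [0,0,0]},{"xyz": [0,0,-2],"delta_rot": [0,0,0]},{"xyz": [0,0,-0.5],"delta_rot": [0,0,0]}])

```text
time_s: 20.6
position: [0.6669, 0.0847, 0.1463]
orientation: [[-0.889, 0.458, -0.001], [0.458, 0.889, 0.0], [0.001, -0.0, -1.0]]
wrist_force: [1.1, -0.4, -1.1]
gripper_width: 0.519
```

```bash
python3 -c "
from h import *
st();go([.4767,-.2959,.14],62.2,10)
"
```

```text
20.6 [0.6669 0.0847 0.1463] jaw 62.7 F [ 1.1 -0.4 -1.1] w 0.04518936830011014
from [0.6669 0.0847 0.1463] n 10 t 20.6 q7 1.07
{"xyz": [-0.05, -4.25, 0.06] , "delta_rot": [-0.0, -0.0, 0.05] },
{"xyz": [-0.06, -4.25, 0.06] , "delta_rot": [-0.0, -0.0, 0.05] },
{"xyz": [-0.06, -4.25, 0.06] , "delta_rot": [-0.0, -0.0, 0.05] },
{"xyz": [-0.07, -4.25, 0.06] , "delta_rot": [-0.0, -0.0, 0.05] },
{"xyz": [-0.07, -4.25, 0.06] , "delta_rot": [-0.0, -0.0, 0.05] },
{"xyz": [-0.07, -4.25, 0.06] , "delta_rot": [-0.0, -0.0, 0.05] },
{"xyz": [-0.08, -4.25, 0.06] , "delta_rot": [-0.0, -0.0, 0.05] },
{"xyz": [-0.08, -4.25, 0.06] , "delta_rot": [-0.0, -0.0, 0.05] },
{"xyz": [-0.08, -4.25, 0.06] , "delta_rot": [-0.0, -0.0, 0.05] },
{"xyz": [-0.09, -4.25, 0.06] , "delta_rot": [-0.0, -0.0, 0.05] },
```

Emit:
arm_command(moves=[{"xyz": [0,-2,0],"delta_rot": [0,0,0]},{"xyz": [0,-3.5,0],"delta_rot": [0,0,0]},{"xyz": [0,-4.4,0],"delta_rot": [0,0,0]},{"xyz": [0,-4.4,0],"delta_rot": [0,0,0]},{"xyz": [-0.1,-4.4,0],"delta_rot": [0,0,0]},{"xyz": [-0.1,-4.4,0],"delta_rot": [0,0,0]},{"xyz": [-0.1,-4.4,0],"delta_rot": [0,0,0]},{"xyz": [-0.1,-4.4,0],"delta_rot": [0,0,0]}])

```text
time_s: 21.4
position: [0.5208, -0.2019, 0.1427]
orientation: [[-0.895, 0.447, -0.002], [0.447, 0.895, 0.004], [0.004, 0.003, -1.0]]
wrist_force: [1.7, -0.4, -1.1]
gripper_width: 0.524
```

```bash
python3 -c "
from h import *
st();go([.4767,-.2959,.14],62.2)
"
```

```text
21.4 [ 0.5208 -0.2019  0.1427] jaw 63.5 F [ 1.7 -0.4 -1.1] w 0.04556167331788951
from [ 0.5208 -0.2019  0.1427] n 3 t 21.4 q7 1.55
{"xyz": [-0.08, -3.46, 0.08] , "delta_rot": [0.05, -0.07, 0.43] },
{"xyz": [-0.11, -3.46, 0.08] , "delta_rot": [0.05, -0.07, 0.43] },
{"xyz": [-0.14, -3.46, 0.09] , "delta_rot": [0.05, -0.07, 0.43] },
```

Emit:
arm_command(moves=[{"xyz": [0,-4,0],"delta_rot": [0,0,0.4]},{"xyz": [-0.1,-3.2,0],"delta_rot": [0,0,0.4]},{"xyz": [0,-1.5,0],"delta_rot": [0,0,0.2]},{"xyz": [0,-0.4,0],"delta_rot": [0,0,0]},{"xyz": [0,0,0],"delta_rot": [0,0,0]},{"xyz": [0,0,0],"delta_rot": [0,0,0]}])

```text
time_s: 22.0
position: [0.4743, -0.29, 0.1407]
orientation: [[-0.883, 0.469, -0.005], [0.469, 0.883, 0.005], [0.006, 0.002, -1.0]]
wrist_force: [0.6, 1.0, -0.9]
gripper_width: 0.522
```

```bash
python3 -c "
from h import *
st();go([.4767,-.2959,.05],62.2,6)
"
```

```text
22.0 [ 0.4743 -0.29    0.1407] jaw 62.0 F [ 0.6  1.  -0.9] w 0.04544346872937015
from [ 0.4743 -0.29    0.1407] n 6 t 22.0 q7 1.72
{"xyz": [-0.09, -0.07, 1.51] , "delta_rot": [0.02, -0.06, -0.03] },
{"xyz": [-0.09, -0.07, 1.51] , "delta_rot": [0.02, -0.06, -0.03] },
{"xyz": [-0.09, -0.07, 1.51] , "delta_rot": [0.02, -0.06, -0.03] },
{"xyz": [-0.09, -0.07, 1.51] , "delta_rot": [0.02, -0.06, -0.03] },
{"xyz": [-0.08, -0.07, 1.51] , "delta_rot": [0.02, -0.06, -0.03] },
{"xyz": [-0.08, -0.07, 1.51] , "delta_rot": [0.02, -0.06, -0.03] },
```

Emit:
arm_command(moves=[{"xyz": [-0.2,-0.2,0.8],"delta_rot": [0,-0.2,0]},{"xyz": [-0.2,-0.2,1.5],"delta_rot": [0,-0.1,0]},{"xyz": [-0.1,0,2],"delta_rot": [0,0,0]},{"xyz": [0,0,2],"delta_rot": [0,0,0]},{"xyz": [0,0,1.5],"delta_rot": [0,0,0]},{"xyz": [0,0,0.6],"delta_rot": [0,0,0]},{"xyz": [0,0,0],"delta_rot": [0,0,0]}])

```text
time_s: 22.7
position: [0.4828, -0.287, 0.0502]
orientation: [[-0.89, 0.456, 0.001], [0.456, 0.89, 0.004], [0.001, 0.004, -1.0]]
wrist_force: [0.1, 0.1, -0.8]
gripper_width: 0.524
```

```bash
python3 -c "
from h import *
st();go([.4767,-.2959,.030],62.2,3)
"
```

```text
22.7 [ 0.4828 -0.287   0.0502] jaw 62.9 F [ 0.1  0.1 -0.8] w 0.04555898606486265
from [ 0.4828 -0.287   0.0502] n 3 t 22.7 q7 1.79
{"xyz": [0.05, -0.36, 0.67] , "delta_rot": [0.08, -0.02, 0.22] },
{"xyz": [0.04, -0.36, 0.67] , "delta_rot": [0.08, -0.02, 0.22] },
{"xyz": [0.04, -0.36, 0.67] , "delta_rot": [0.08, -0.02, 0.22] },
```

Emit:
arm_command(moves=[{"xyz": [0.1,-0.6,0.1],"delta_rot": [0.2,0,0.3]},{"xyz": [0,-0.4,0.3],"delta_rot": [0,0,0.3]},{"xyz": [0,0,0.4],"delta_rot": [0,0,0]},{"xyz": [0,0,0.3],"delta_rot": [0,0,0]},{"xyz": [0,0,0],"delta_rot": [0,0,0]}])

```text
time_s: 23.2
position: [0.4784, -0.2964, 0.0403]
orientation: [[-0.885, 0.465, 0.002], [0.465, 0.885, -0.0], [-0.002, 0.001, -1.0]]
wrist_force: [-0.5, -0.7, -0.6]
gripper_width: 0.52
```

```bash
python3 -c "
from h import *
st();go([.4767,-.2959,.030],62.2,3)
"
```

```text
23.2 [ 0.4784 -0.2964  0.0403] jaw 62.3 F [-0.5 -0.7 -0.6] w 0.04527783109766146
from [ 0.4784 -0.2964  0.0403] n 3 t 23.2 q7 1.81
{"xyz": [0.06, -0.01, 0.34] , "delta_rot": [0.02, 0.04, 0.02] },
{"xyz": [0.06, -0.01, 0.34] , "delta_rot": [0.02, 0.04, 0.02] },
{"xyz": [0.06, -0.01, 0.34] , "delta_rot": [0.02, 0.04, 0.02] },
```

Emit:
arm_command(moves=[{"xyz": [0.1,0,0.3],"delta_rot": [0,0,0]},{"xyz": [0,0,0.3],"delta_rot": [0,0,0]},{"xyz": [0,0,0.2],"delta_rot": [0,0,0]},{"xyz": [0,0,0.15],"delta_rot": [0,0,0]},{"xyz": [0,0,0.05],"delta_rot": [0,0,0]}])

```text
time_s: 23.7
position: [0.4779, -0.2959, 0.0303]
orientation: [[-0.885, 0.465, 0.003], [0.465, 0.885, 0.0], [-0.003, 0.002, -1.0]]
wrist_force: [-3.8, 2.6, 12.6]
gripper_width: 0.523
```

Contact. Releasing.

Emit:
arm_command(moves=[{"xyz": [0,0,0],"delta_rot": [0,0,0]},{"xyz": [0,0,0],"delta_rot": [0,0,0]}])

```text
time_s: 23.9
position: [0.478, -0.296, 0.0304]
orientation: [[-0.885, 0.465, 0.004], [0.465, 0.885, 0.0], [-0.003, 0.002, -1.0]]
wrist_force: [0.7, 0.8, -0.7]
gripper_width: 0.519
```

Emit:
arm_command(moves=[{"xyz": [0,0,0],"delta_rot": [0,0,0]},{"xyz": [0,0,0],"delta_rot": [0,0,0]},{"xyz": [0,0,0],"delta_rot": [0,0,0]},{"xyz": [0,0,0],"delta_rot": [0,0,0]}], fingers=5.8)

```text
time_s: 24.3
position: [0.4783, -0.2961, 0.0305]
orientation: [[-0.885, 0.465, 0.004], [0.465, 0.885, -0.0], [-0.004, 0.002, -1.0]]
wrist_force: [0.5, -0.3, 0.3]
gripper_width: 0.658
```

Emit:
arm_command(moves=[{"xyz": [0,0,-1],"delta_rot": [0,0,0]},{"xyz": [0,0,-2],"delta_rot": [0,0,0]},{"xyz": [0,0,-3],"delta_rot": [0,0,0]},{"xyz": [0,0,-3],"delta_rot": [0,0,0]},{"xyz": [0,0,-2],"delta_rot": [0,0,0]},{"xyz": [0,0,-0.5],"delta_rot": [0,0,0]}])

```text
time_s: 24.9
position: [0.4769, -0.2964, 0.1519]
orientation: [[-0.885, 0.466, 0.003], [0.466, 0.885, -0.0], [-0.002, 0.001, -1.0]]
wrist_force: [-0.3, -0.7, -0.1]
gripper_width: 0.666
```

```bash
python3 -c "
from h import *
st();go([.53,.0008,.14],62.2)
c=read_camera('side');cv2.imwrite('pics/c6.png',cv2.resize(c['frame'][130:400,140:440],None,fx=2.2,fy=2.2))
"
```

```text
24.9 [ 0.4769 -0.2964  0.1519] jaw 62.2 F [-0.3 -0.7 -0.1] w 0.05791394868292965
from [ 0.4769 -0.2964  0.1519] n 7 t 24.9 q7 1.73
{"xyz": [1.31, 4.11, 0.17] , "delta_rot": [0.01, 0.02, 0.0] },
{"xyz": [1.31, 4.11, 0.17] , "delta_rot": [0.01, 0.02, 0.0] },
{"xyz": [1.31, 4.11, 0.17] , "delta_rot": [0.01, 0.02, 0.0] },
{"xyz": [1.31, 4.11, 0.17] , "delta_rot": [0.01, 0.02, 0.0] },
{"xyz": [1.31, 4.11, 0.17] , "delta_rot": [0.01, 0.02, 0.0] },
{"xyz": [1.31, 4.11, 0.17] , "delta_rot": [0.01, 0.02, 0.0] },
{"xyz": [1.31, 4.11, 0.17] , "delta_rot": [0.01, 0.02, 0.0] },
```

View pics/c6.png

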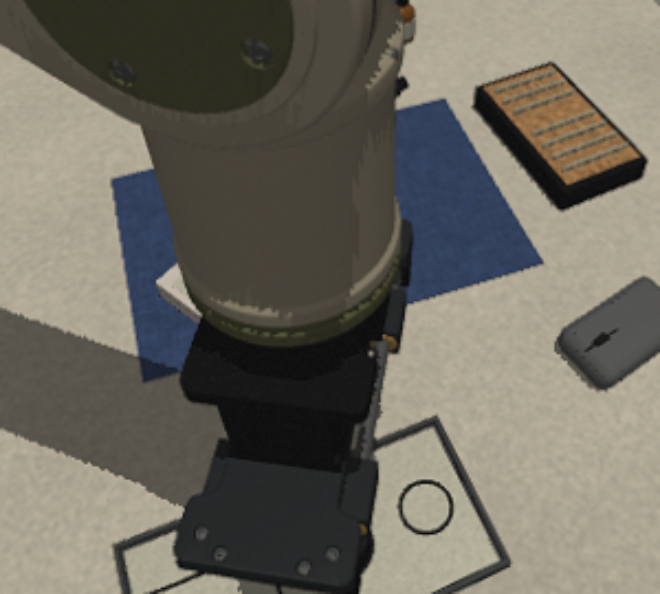

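The gripper hides the eyepiece here, so I'll check it from the next pose. On to the squat objective.

Emit:
arm_command(moves=[{"xyz": [0.6,2,0],"delta_rot": [0,0,0]},{"xyz": [1.2,3.8,0],"delta_rot": [0,0,0]},{"xyz": [1.4,4.4,0.2],"delta_rot": [0,0,0]},{"xyz": [1.4,4.4,0.2],"delta_rot": [0,0,0]},{"xyz": [1.4,4.4,0.2],"delta_rot": [0,0,0]},{"xyz": [1.4,4.4,0.2],"delta_rot": [0,0,0]},{"xyz": [1.2,3.8,0],"delta_rot": [0,0,0]},{"xyz": [0.6,1.8,0],"delta_rot": [0,0,0]}])

```text
time_s: 25.75
position: [0.5284, 0.0104, 0.1365]
orientation: [[-0.881, 0.474, -0.004], [0.474, 0.881, -0.002], [0.003, -0.004, -1.0]]
wrist_force: [0.6, -1.1, -0.6]
gripper_width: 0.665
```

Emit:
arm_command(moves=[{"xyz": [0,0.4,0],"delta_rot": [0,0,0]},{"xyz": [0,0,0],"delta_rot": [0,0,0]}])

```text
time_s: 25.95
position: [0.5296, 0.0168, 0.1346]
orientation: [[-0.883, 0.469, -0.007], [0.469, 0.883, -0.003], [0.005, -0.006, -1.0]]
wrist_force: [-0.1, -1.0, 0.0]
gripper_width: 0.667
```

```bash
python3 -c "
from h import *
st();go([.53,.0008,.065],62.2,4)
c=read_camera('side');cv2.imwrite('pics/c7.png',cv2.resize(c['frame'][100:400,140:440],None,fx=2,fy=2))
"
```

```text
25.95 [0.5296 0.0168 0.1346] jaw 62.0 F [-0.1 -1.   0. ] w 0.058058573266019785
from [0.5296 0.0168 0.1346] n 4 t 25.95 q7 1.06
{"xyz": [-0.21, -0.34, 1.74] , "delta_rot": [-0.08, -0.07, -0.04] },
{"xyz": [-0.2, -0.34, 1.74] , "delta_rot": [-0.08, -0.07, -0.04] },
{"xyz": [-0.2, -0.34, 1.74] , "delta_rot": [-0.08, -0.07, -0.04] },
{"xyz": [-0.2, -0.35, 1.74] , "delta_rot": [-0.08, -0.07, -0.04] },
```

View pics/c7.png

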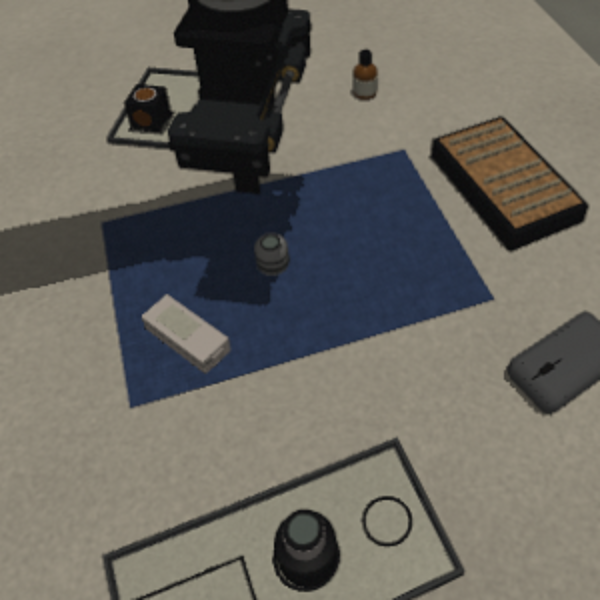

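The eyepiece stands upright in the large circle (307,550). Next I align over the squat objective (270,253).

Emit:
arm_command(moves=[{"xyz": [-0.4,-0.7,0.5],"delta_rot": [-0.2,-0.2,0]},{"xyz": [-0.3,-0.5,1.5],"delta_rot": [-0.1,-0.1,0]},{"xyz": [-0.1,-0.2,2],"delta_rot": [0,0,0]},{"xyz": [0,0,1.2],"delta_rot": [0,0,0]},{"xyz": [0,0,0.2],"delta_rot": [0,0,0]},{"xyz": [0,0,0],"delta_rot": [0,0,0]}])

```text
time_s: 26.6
position: [0.5288, -0.0121, 0.0781]
orientation: [[-0.876, 0.481, 0.001], [0.481, 0.876, -0.003], [-0.003, -0.002, -1.0]]
wrist_force: [-0.5, 0.1, 0.0]
gripper_width: 0.663
```

```bash
python3 -c "
from h import *
st();go([.53,.0008,.016],62.2,4)
"
```

```text
26.6 [ 0.5288 -0.0121  0.0781] jaw 61.2 F [-0.5  0.1  0. ] w 0.05764665031247824
from [ 0.5288 -0.0121  0.0781] n 4 t 26.6 q7 1.14
{"xyz": [0.13, 0.3, 1.55] , "delta_rot": [-0.03, 0.04, -0.24] },
{"xyz": [0.13, 0.3, 1.55] , "delta_rot": [-0.03, 0.04, -0.24] },
{"xyz": [0.13, 0.3, 1.55] , "delta_rot": [-0.03, 0.04, -0.24] },
{"xyz": [0.13, 0.3, 1.55] , "delta_rot": [-0.03, 0.04, -0.24] },
```

Emit:
arm_command(moves=[{"xyz": [0.3,0.6,0.3],"delta_rot": [0,0,-0.4]},{"xyz": [0.1,0.3,0.5],"delta_rot": [0,0,-0.4]},{"xyz": [0,0,0.4],"delta_rot": [0,0,0]},{"xyz": [0,0,0],"delta_rot": [0,0,0]}])

```text
time_s: 27.0
position: [0.5309, -0.0011, 0.0668]
orientation: [[-0.884, 0.467, 0.004], [0.467, 0.884, -0.002], [-0.005, 0.0, -1.0]]
wrist_force: [-0.0, 0.7, -0.1]
gripper_width: 0.665
```

```bash
python3 -c "
from h import *
st();go([.53,.0008,.016],62.2,4)
"
```

```text
27.0 [ 0.5309 -0.0011  0.0668] jaw 62.1 F [-0.   0.7 -0.1] w 0.057814030701961436
from [ 0.5309 -0.0011  0.0668] n 4 t 27.0 q7 1.14
{"xyz": [0.05, 0.03, 1.27] , "delta_rot": [0.0, 0.07, -0.02] },
{"xyz": [0.05, 0.03, 1.27] , "delta_rot": [0.0, 0.07, -0.02] },
{"xyz": [0.04, 0.03, 1.27] , "delta_rot": [0.0, 0.07, -0.02] },
{"xyz": [0.04, 0.03, 1.27] , "delta_rot": [0.0, 0.07, -0.02] },
```

Emit:
arm_command(moves=[{"xyz": [0.1,0.1,0.8],"delta_rot": [0,0.2,0]},{"xyz": [0,0,1.3],"delta_rot": [0,0,0]},{"xyz": [0,0,1.3],"delta_rot": [0,0,0]},{"xyz": [0,0,0.8],"delta_rot": [0,0,0]},{"xyz": [0,0,0.3],"delta_rot": [0,0,0]},{"xyz": [0,0,0],"delta_rot": [0,0,0]}])

```text
time_s: 27.6
position: [0.5299, 0.0004, 0.0169]
orientation: [[-0.884, 0.467, -0.001], [0.467, 0.884, -0.001], [0.0, -0.001, -1.0]]
wrist_force: [0.8, -0.0, -0.1]
gripper_width: 0.663
```

```bash
python3 -c "
from h import *
st();go([.53,.0008,.018],62.2,1)
"
```

```text
27.6 [5.299e-01 4.000e-04 1.690e-02] jaw 62.2 F [ 0.8 -0.  -0.1] w 0.05767551984613633
from [5.299e-01 4.000e-04 1.690e-02] n 1 t 27.6 q7 1.18
{"xyz": [0.01, 0.05, -0.11] , "delta_rot": [-0.06, -0.02, -0.05] },
```

Emit:
arm_command(moves=[{"xyz": [0,0,0],"delta_rot": [0,0,0]},{"xyz": [0,0,0],"delta_rot": [0,0,0]},{"xyz": [0,0,0],"delta_rot": [0,0,0]},{"xyz": [0,0,0],"delta_rot": [0,0,0]},{"xyz": [0,0,0],"delta_rot": [0,0,0]},{"xyz": [0,0,0],"delta_rot": [0,0,0]}], fingers=2.4, newtons=15)

```text
time_s: 28.2
position: [0.5307, 0.0003, 0.0181]
orientation: [[-0.884, 0.467, 0.001], [0.467, 0.884, -0.0], [-0.001, 0.0, -1.0]]
wrist_force: [-0.3, -0.3, -0.6]
gripper_width: 0.387
```

Emit:
arm_command(moves=[{"xyz": [0,0,-1],"delta_rot": [0,0,0]},{"xyz": [0,0,-2],"delta_rot": [0,0,0]},{"xyz": [0,0,-3],"delta_rot": [0,0,0]},{"xyz": [0,0,-3],"delta_rot": [0,0,0]},{"xyz": [0,0,-2],"delta_rot": [0,0,0]},{"xyz": [0,0,-0.5],"delta_rot": [0,0,0]}])

```text
time_s: 28.8
position: [0.5296, -0.0003, 0.1394]
orientation: [[-0.884, 0.468, -0.0], [0.468, 0.884, -0.001], [-0.0, -0.001, -1.0]]
wrist_force: [-0.3, -0.3, -1.2]
gripper_width: 0.384
```

```bash
python3 -c "
from h import *
st();go([.545,-.291,.13],62.2,8)
c=read_camera('side');cv2.imwrite('pics/c8.png',cv2.resize(c['frame'][60:360,140:440],None,fx=2,fy=2))
"
```

```text
28.8 [ 5.296e-01 -3.000e-04  1.394e-01] jaw 62.1 F [-0.3 -0.3 -1.2] w 0.033423225308515415
from [ 5.296e-01 -3.000e-04  1.394e-01] n 8 t 28.8 q7 1.09
{"xyz": [-1.87, -3.12, 0.12] , "delta_rot": [-0.01, 0.0, -0.02] },
{"xyz": [-1.87, -3.12, 0.12] , "delta_rot": [-0.01, 0.0, -0.02] },
{"xyz": [-1.87, -3.12, 0.12] , "delta_rot": [-0.01, 0.0, -0.02] },
{"xyz": [-1.87, -3.12, 0.12] , "delta_rot": [-0.01, 0.0, -0.02] },
{"xyz": [-1.87, -3.12, 0.12] , "delta_rot": [-0.01, 0.0, -0.02] },
{"xyz": [-1.87, -3.12, 0.12] , "delta_rot": [-0.01, 0.0, -0.02] },
{"xyz": [-1.87, -3.12, 0.12] , "delta_rot": [-0.01, 0.0, -0.02] },
{"xyz": [-1.87, -3.12, 0.12] , "delta_rot": [-0.01, 0.0, -0.02] },
```

View pics/c8.png

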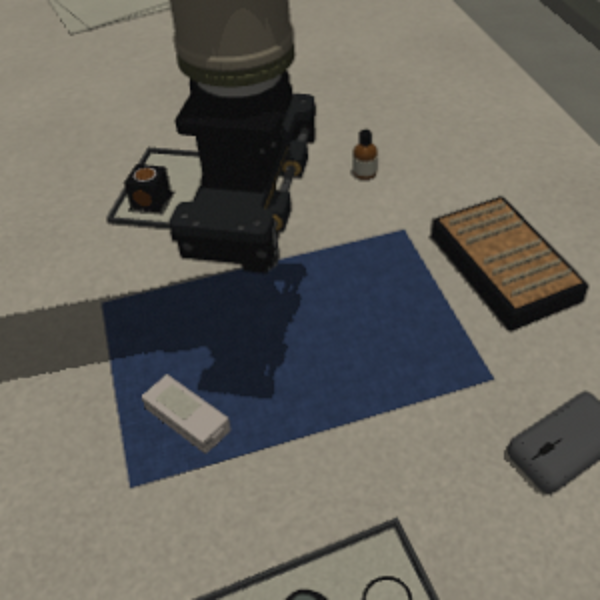

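The squat objective is off the mat and in the grip. Moving it to the small circle.

Emit:
arm_command(moves=[{"xyz": [-1,-1.6,0],"delta_rot": [0,0,0]},{"xyz": [-1.9,-3.1,0],"delta_rot": [0,0,0]},{"xyz": [-2.1,-3.5,0],"delta_rot": [0,0,0]},{"xyz": [-2.1,-3.5,0],"delta_rot": [0,0,0]},{"xyz": [-2.1,-3.5,0],"delta_rot": [0,0,0]},{"xyz": [-2.1,-3.5,0],"delta_rot": [0,0,0]},{"xyz": [-1.9,-3.1,0],"delta_rot": [0,0,0]},{"xyz": [-1.1,-1.9,0],"delta_rot": [0,0,0]}])

```text
time_s: 29.65
position: [0.5436, -0.2803, 0.1311]
orientation: [[-0.889, 0.459, -0.009], [0.459, 0.889, 0.002], [0.009, -0.003, -1.0]]
wrist_force: [0.4, -0.3, -0.1]
gripper_width: 0.383
```

Emit:
arm_command(moves=[{"xyz": [-0.4,-0.6,0],"delta_rot": [0,0,0]},{"xyz": [0,0,0],"delta_rot": [0,0,0]}])

```text
time_s: 29.85
position: [0.5423, -0.2909, 0.1288]
orientation: [[-0.886, 0.463, -0.013], [0.463, 0.886, 0.001], [0.012, -0.005, -1.0]]
wrist_force: [0.7, 0.3, -0.9]
gripper_width: 0.385
```

```bash
python3 -c "
from h import *
st();go([.545,-.291,.05],62.2,5)
"
```

```text
29.85 [ 0.5423 -0.2909  0.1288] jaw 62.4 F [ 0.7  0.3 -0.9] w 0.03346688454931456
from [ 0.5423 -0.2909  0.1288] n 5 t 29.85 q7 1.71
{"xyz": [-0.07, 0.03, 1.58] , "delta_rot": [-0.06, -0.13, 0.04] },
{"xyz": [-0.06, 0.03, 1.58] , "delta_rot": [-0.06, -0.13, 0.04] },
{"xyz": [-0.06, 0.03, 1.58] , "delta_rot": [-0.06, -0.13, 0.04] },
{"xyz": [-0.06, 0.03, 1.58] , "delta_rot": [-0.06, -0.13, 0.04] },
{"xyz": [-0.05, 0.03, 1.58] , "delta_rot": [-0.06, -0.13, 0.04] },
```

Emit:
arm_command(moves=[{"xyz": [-0.2,0.1,0.8],"delta_rot": [-0.2,-0.4,0]},{"xyz": [-0.1,0,1.5],"delta_rot": [-0.1,-0.2,0]},{"xyz": [0,0,1.8],"delta_rot": [0,0,0]},{"xyz": [0,0,1.8],"delta_rot": [0,0,0]},{"xyz": [0,0,1.2],"delta_rot": [0,0,0]},{"xyz": [0,0,0.3],"delta_rot": [0,0,0]},{"xyz": [0,0,0],"delta_rot": [0,0,0]}])

```text
time_s: 30.55
position: [0.5479, -0.2789, 0.0484]
orientation: [[-0.892, 0.453, 0.0], [0.453, 0.892, 0.007], [0.003, 0.006, -1.0]]
wrist_force: [-0.2, -0.6, -0.3]
gripper_width: 0.381
```

```bash
python3 -c "
from h import *
st();go([.545,-.291,.0225],62.2,5)
"
```

```text
30.55 [ 0.5479 -0.2789  0.0484] jaw 63.1 F [-0.2 -0.6 -0.3] w 0.033124199664878375
from [ 0.5479 -0.2789  0.0484] n 5 t 30.55 q7 1.75
{"xyz": [-0.06, -0.25, 0.52] , "delta_rot": [0.07, -0.04, 0.18] },
{"xyz": [-0.06, -0.25, 0.52] , "delta_rot": [0.07, -0.04, 0.18] },
{"xyz": [-0.06, -0.24, 0.52] , "delta_rot": [0.07, -0.04, 0.18] },
{"xyz": [-0.06, -0.24, 0.52] , "delta_rot": [0.07, -0.04, 0.18] },
{"xyz": [-0.06, -0.24, 0.52] , "delta_rot": [0.07, -0.04, 0.18] },
```

Emit:
arm_command(moves=[{"xyz": [-0.2,-0.6,0.1],"delta_rot": [0.2,0,0.3]},{"xyz": [-0.1,-0.4,0.3],"delta_rot": [0.1,0,0.3]},{"xyz": [0,-0.1,0.4],"delta_rot": [0,0,0]},{"xyz": [0,0,0.3],"delta_rot": [0,0,0]},{"xyz": [0,0,0],"delta_rot": [0,0,0]}])

```text
time_s: 31.05
position: [0.5467, -0.2916, 0.0387]
orientation: [[-0.886, 0.463, 0.001], [0.463, 0.886, 0.001], [-0.001, 0.001, -1.0]]
wrist_force: [0.8, -0.2, -0.9]
gripper_width: 0.382
```

```bash
python3 -c "
from h import *
st();go([.545,-.291,.0225],62.2,3)
"
```

```text
31.05 [ 0.5467 -0.2916  0.0387] jaw 62.4 F [ 0.8 -0.2 -0.9] w 0.033277285447352686
from [ 0.5467 -0.2916  0.0387] n 3 t 31.05 q7 1.76
{"xyz": [0.06, -0.01, 0.54] , "delta_rot": [0.02, 0.01, 0.07] },
{"xyz": [0.06, -0.01, 0.54] , "delta_rot": [0.02, 0.01, 0.07] },
{"xyz": [0.06, -0.01, 0.54] , "delta_rot": [0.02, 0.01, 0.07] },
```

Emit:
arm_command(moves=[{"xyz": [0.1,0,0.4],"delta_rot": [0,0,0]},{"xyz": [0,0,0.4],"delta_rot": [0,0,0]},{"xyz": [0,0,0.4],"delta_rot": [0,0,0]},{"xyz": [0,0,0.2],"delta_rot": [0,0,0]},{"xyz": [0,0,0.1],"delta_rot": [0,0,0]}])

```text
time_s: 31.55
position: [0.5458, -0.2909, 0.0224]
orientation: [[-0.886, 0.463, 0.001], [0.463, 0.886, 0.001], [-0.001, 0.001, -1.0]]
wrist_force: [0.1, -0.3, -0.9]
gripper_width: 0.382
```

Emit:
arm_command(moves=[{"xyz": [0,0,0.1],"delta_rot": [0,0,0]},{"xyz": [0,0,0.1],"delta_rot": [0,0,0]}])

```text
time_s: 31.75
position: [0.5459, -0.2909, 0.0217]
orientation: [[-0.886, 0.463, 0.001], [0.463, 0.886, 0.002], [-0.0, 0.002, -1.0]]
wrist_force: [-6.7, 4.7, 16.6]
gripper_width: 0.384
```

Contact. Let it relax, then release and lift.

Emit:
arm_command(moves=[{"xyz": [0,0,-0.05],"delta_rot": [0,0,0]},{"xyz": [0,0,0],"delta_rot": [0,0,0]}])

```text
time_s: 31.95
position: [0.5462, -0.2911, 0.0228]
orientation: [[-0.886, 0.463, 0.002], [0.463, 0.886, 0.001], [-0.001, 0.002, -1.0]]
wrist_force: [0.0, 0.4, -0.6]
gripper_width: 0.386
```

Emit:
arm_command(moves=[{"xyz": [0,0,0],"delta_rot": [0,0,0]},{"xyz": [0,0,0],"delta_rot": [0,0,0]},{"xyz": [0,0,0],"delta_rot": [0,0,0]},{"xyz": [0,0,0],"delta_rot": [0,0,0]}], fingers=4.8)

```text
time_s: 32.35
position: [0.5464, -0.2911, 0.0227]
orientation: [[-0.886, 0.463, 0.002], [0.463, 0.886, 0.001], [-0.001, 0.002, -1.0]]
wrist_force: [0.1, 0.0, 1.0]
gripper_width: 0.54
```

Emit:
arm_command(moves=[{"xyz": [0,0,-1],"delta_rot": [0,0,0]},{"xyz": [0,0,-2],"delta_rot": [0,0,0]},{"xyz": [0,0,-3],"delta_rot": [0,0,0]},{"xyz": [0,0,-3],"delta_rot": [0,0,0]},{"xyz": [0,0,-2],"delta_rot": [0,0,0]},{"xyz": [0,0,-0.5],"delta_rot": [0,0,0]}])

```text
time_s: 32.95
position: [0.5452, -0.2915, 0.1439]
orientation: [[-0.886, 0.464, 0.001], [0.464, 0.886, 0.001], [0.0, 0.001, -1.0]]
wrist_force: [0.3, 0.5, -0.2]
gripper_width: 0.55
```

```bash
python3 -c "
from h import *
st();go([.4285,-.0646,.13],33.5,8)
"
```

```text
32.95 [ 0.5452 -0.2915  0.1439] jaw 62.4 F [ 0.3  0.5 -0.2] w 0.04786568958976078
from [ 0.5452 -0.2915  0.1439] n 8 t 32.95 q7 1.71
{"xyz": [2.61, 1.84, 0.18] , "delta_rot": [0.01, -0.0, 3.61] },
{"xyz": [2.72, 1.67, 0.18] , "delta_rot": [0.01, -0.0, 3.61] },
{"xyz": [2.82, 1.49, 0.18] , "delta_rot": [0.01, -0.0, 3.61] },
{"xyz": [2.91, 1.31, 0.17] , "delta_rot": [0.01, -0.0, 3.61] },
{"xyz": [2.98, 1.13, 0.17] , "delta_rot": [0.01, -0.0, 3.61] },
{"xyz": [3.05, 0.94, 0.17] , "delta_rot": [0.01, -0.0, 3.61] },
{"xyz": [3.1, 0.74, 0.17] , "delta_rot": [0.01, -0.0, 3.61] },
{"xyz": [3.14, 0.55, 0.17] , "delta_rot": [0.01, -0.0, 3.61] },
```

Emit:
arm_command(moves=[{"xyz": [2.0,1.4,0],"delta_rot": [0,0,3.6]},{"xyz": [2.8,1.7,0],"delta_rot": [0,0,3.6]},{"xyz": [3.0,1.6,0],"delta_rot": [0,0,3.6]},{"xyz": [3.1,1.4,0],"delta_rot": [0,0,3.6]},{"xyz": [3.2,1.2,0],"delta_rot": [0,0,3.6]},{"xyz": [3.2,1.0,0],"delta_rot": [0,0,3.6]},{"xyz": [2.7,0.7,0],"delta_rot": [0,0,3.6]},{"xyz": [1.2,0.3,0],"delta_rot": [0,0,3]}], fingers=6.0)

```text
time_s: 33.75
position: [0.4354, -0.0778, 0.1414]
orientation: [[-0.544, 0.839, -0.0], [0.839, 0.544, -0.001], [-0.001, -0.001, -1.0]]
wrist_force: [0.2, -0.5, 1.1]
gripper_width: 0.688
```

Emit:
arm_command(moves=[{"xyz": [0.4,0,0],"delta_rot": [0,0,0]},{"xyz": [0,0,0],"delta_rot": [0,0,0]}])

```text
time_s: 33.95
position: [0.4323, -0.0728, 0.141]
orientation: [[-0.547, 0.837, -0.001], [0.837, 0.547, -0.0], [0.0, -0.001, -1.0]]
wrist_force: [0.5, 0.1, -0.4]
gripper_width: 0.684
```

```bash
python3 -c "
from h import *
st();go([.4285,-.0646,.05],33.5,4)
c=read_camera('side');cv2.imwrite('pics/c9.png',cv2.resize(c['frame'][100:400,140:440],None,fx=2,fy=2))
"
```

```text
33.95 [ 0.4323 -0.0728  0.141 ] jaw 33.2 F [ 0.5  0.1 -0.4] w 0.059476112796015446
from [ 0.4323 -0.0728  0.141 ] n 4 t 33.95 q7 0.63
{"xyz": [0.22, 0.03, 2.28] , "delta_rot": [-0.01, -0.0, -0.09] },
{"xyz": [0.22, 0.03, 2.28] , "delta_rot": [-0.01, -0.0, -0.09] },
{"xyz": [0.22, 0.03, 2.28] , "delta_rot": [-0.01, -0.0, -0.09] },
{"xyz": [0.22, 0.03, 2.28] , "delta_rot": [-0.01, -0.0, -0.09] },
```

View pics/c9.png

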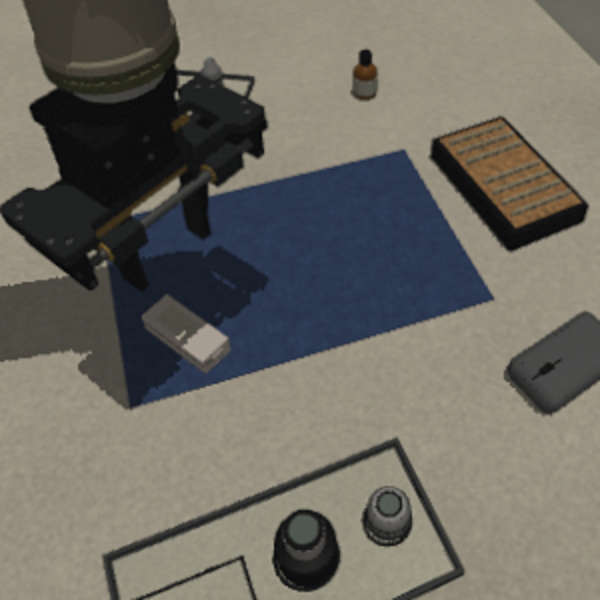

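Both round things stand in their circles (eyepiece 307,550, squat objective 388,515). Last is the mailer.

Emit:
arm_command(moves=[{"xyz": [0.5,0,0.8],"delta_rot": [0,0,-0.3]},{"xyz": [0.3,0,1.8],"delta_rot": [0,0,0]},{"xyz": [0.1,0,2.2],"delta_rot": [0,0,0]},{"xyz": [0,0,2.0],"delta_rot": [0,0,0]},{"xyz": [0,0,1.2],"delta_rot": [0,0,0]},{"xyz": [0,0,0.3],"delta_rot": [0,0,0]},{"xyz": [0,0,0],"delta_rot": [0,0,0]}])

```text
time_s: 34.7
position: [0.4273, -0.0704, 0.0523]
orientation: [[-0.549, 0.836, -0.002], [0.836, 0.549, -0.004], [-0.002, -0.004, -1.0]]
wrist_force: [-0.1, 0.7, 0.7]
gripper_width: 0.687
```

```bash
python3 -c "
from h import *
st();go([.4285,-.0646,.016],33.5,4)
c=read_camera('side');cv2.imwrite('pics/c10.png',cv2.resize(c['frame'][180:330,150:350],None,fx=4,fy=4))
"
```

```text
34.7 [ 0.4273 -0.0704  0.0523] jaw 33.3 F [-0.1  0.7  0.7] w 0.05978790639947284
from [ 0.4273 -0.0704  0.0523] n 4 t 34.7 q7 0.72
{"xyz": [0.11, 0.11, 0.91] , "delta_rot": [-0.05, 0.04, -0.05] },
{"xyz": [0.11, 0.11, 0.91] , "delta_rot": [-0.05, 0.04, -0.05] },
{"xyz": [0.11, 0.11, 0.91] , "delta_rot": [-0.05, 0.04, -0.05] },
{"xyz": [0.11, 0.11, 0.91] , "delta_rot": [-0.05, 0.04, -0.05] },
```

View pics/c10.png

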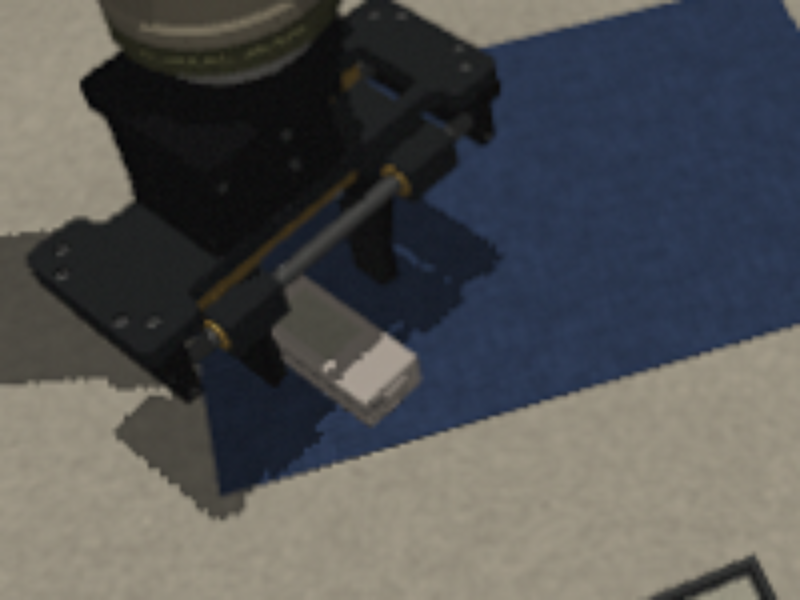

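The fingers straddle the mailer and run parallel to it. Fine shift and descend.

Emit:
arm_command(moves=[{"xyz": [0.3,0.3,0.3],"delta_rot": [-0.2,0.1,0]},{"xyz": [0.1,0.1,0.9],"delta_rot": [0,0,0]},{"xyz": [0,0,1.0],"delta_rot": [0,0,0]},{"xyz": [0,0,0.8],"delta_rot": [0,0,0]},{"xyz": [0,0,0.4],"delta_rot": [0,0,0]},{"xyz": [0,0,0],"delta_rot": [0,0,0]}])

```text
time_s: 35.35
position: [0.43, -0.0643, 0.0169]
orientation: [[-0.55, 0.835, 0.004], [0.835, 0.55, 0.0], [-0.002, 0.003, -1.0]]
wrist_force: [0.8, 1.0, 0.1]
gripper_width: 0.69
```

```bash
python3 -c "
from h import *
st();go([.4285,-.0646,.016],33.5,1)
"
```

```text
35.35 [ 0.43   -0.0643  0.0169] jaw 33.4 F [0.8 1.  0.1] w 0.059991012526914626
from [ 0.43   -0.0643  0.0169] n 1 t 35.35 q7 0.77
{"xyz": [0.05, -0.14, 0.09] , "delta_rot": [0.19, 0.1, -0.14] },
```

Emit:
arm_command(moves=[{"xyz": [0,-0.1,0],"delta_rot": [0,0,0]},{"xyz": [0,0,0],"delta_rot": [0,0,0]},{"xyz": [0,0,0],"delta_rot": [0,0,0]},{"xyz": [0,0,0],"delta_rot": [0,0,0]},{"xyz": [0,0,0],"delta_rot": [0,0,0]},{"xyz": [0,0,0],"delta_rot": [0,0,0]}], fingers=2.4, newtons=12)

```text
time_s: 35.95
position: [0.4295, -0.065, 0.0175]
orientation: [[-0.549, 0.835, 0.005], [0.835, 0.549, 0.001], [-0.002, 0.004, -1.0]]
wrist_force: [0.5, -0.1, -0.4]
gripper_width: 0.387
```

Emit:
arm_command(moves=[{"xyz": [0,0,-1],"delta_rot": [0,0,0]},{"xyz": [0,0,-2],"delta_rot": [0,0,0]},{"xyz": [0,0,-3],"delta_rot": [0,0,0]},{"xyz": [0,0,-3],"delta_rot": [0,0,0]},{"xyz": [0,0,-2],"delta_rot": [0,0,0]},{"xyz": [0,0,-0.5],"delta_rot": [0,0,0]}])

```text
time_s: 36.55
position: [0.4279, -0.0663, 0.139]
orientation: [[-0.548, 0.837, 0.003], [0.837, 0.548, -0.001], [-0.003, 0.002, -1.0]]
wrist_force: [0.1, 0.3, -1.1]
gripper_width: 0.389
```

```bash
python3 -c "
from h import *
st();go([.3871,-.3019,.13],-86,18)
"
```

```text
36.55 [ 0.4279 -0.0663  0.139 ] jaw 33.2 F [ 0.1  0.3 -1.1] w 0.0338284745034313
from [ 0.4279 -0.0663  0.139 ] n 18 t 36.55 q7 0.61
{"xyz": [-0.97, -0.91, 0.05] , "delta_rot": [0.01, -0.0, 6.62] },
{"xyz": [-1.07, -0.79, 0.05] , "delta_rot": [0.01, -0.0, 6.62] },
{"xyz": [-1.15, -0.66, 0.05] , "delta_rot": [0.01, -0.0, 6.62] },
{"xyz": [-1.22, -0.52, 0.05] , "delta_rot": [0.01, -0.0, 6.62] },
{"xyz": [-1.27, -0.38, 0.05] , "delta_rot": [0.01, -0.0, 6.62] },
{"xyz": [-1.31, -0.23, 0.05] , "delta_rot": [0.01, -0.0, 6.62] },
{"xyz": [-1.33, -0.08, 0.05] , "delta_rot": [0.01, -0.0, 6.62] },
{"xyz": [-1.33, 0.08, 0.05] , "delta_rot": [0.01, -0.0, 6.62] },
{"xyz": [-1.31, 0.23, 0.05] , "delta_rot": [0.01, -0.0, 6.62] },
{"xyz": [-1.27, 0.38, 0.05] , "delta_rot": [0.01, -0.0, 6.62] },
{"xyz": [-1.22, 0.52, 0.05] , "delta_rot": [0.01, -0.0, 6.62] },
{"xyz": [-1.15, 0.66, 0.05] , "delta_rot": [0.01, -0.0, 6.62] },
{"xyz": [-1.07, 0.79, 0.05] , "delta_rot": [0.01, -0.0, 6.62] },
{"xyz": [-0.97, 0.91, 0.05] , "delta_rot": [0.01, -0.0, 6.62] },
{"xyz": [-0.86, 1.01, 0.05] , "delta_rot": [0.01, -0.0, 6.62] },
{"xyz": [-0.74, 1.11, 0.05] , "delta_rot": [0.01, -0.0, 6.62] },
{"xyz": [-0.6, 1.18, 0.05] , "delta_rot": [0.01, -0.0, 6.62] },
{"xyz": [-0.46, 1.24, 0.05] , "delta_rot": [0.01, -0.0, 6.62] },
```

Emit:
arm_command(moves=[{"xyz": [-0.9,-0.9,0],"delta_rot": [0,0,3.5]},{"xyz": [-1.0,-0.8,0],"delta_rot": [0,0,6.6]},{"xyz": [-1.1,-0.7,0],"delta_rot": [0,0,6.6]},{"xyz": [-1.2,-0.5,0],"delta_rot": [0,0,6.6]},{"xyz": [-1.3,-0.4,0],"delta_rot": [0,0,6.6]},{"xyz": [-1.3,-0.2,0],"delta_rot": [0,0,6.6]},{"xyz": [-1.3,-0.1,0],"delta_rot": [0,0,6.6]},{"xyz": [-1.3,0.1,0],"delta_rot": [0,0,6.6]}])

```text
time_s: 37.35
position: [0.4107, -0.1717, 0.1374]
orientation: [[0.312, 0.95, 0.002], [0.95, -0.312, -0.0], [0.0, 0.002, -1.0]]
wrist_force: [-0.4, -0.1, -0.8]
gripper_width: 0.386
```

```bash
python3 -c "
from h import *
st();go([.3871,-.3019,.13],-86,10)
"
```

```text
37.35 [ 0.4107 -0.1717  0.1374] jaw -18.2 F [-0.4 -0.1 -0.8] w 0.03354249924940572
from [ 0.4107 -0.1717  0.1374] n 10 t 37.35 q7 -0.02
{"xyz": [-1.31, 0.18, 0.07] , "delta_rot": [0.01, -0.01, 6.78] },
{"xyz": [-1.28, 0.34, 0.07] , "delta_rot": [0.01, -0.01, 6.78] },
{"xyz": [-1.23, 0.48, 0.07] , "delta_rot": [0.01, -0.01, 6.78] },
{"xyz": [-1.17, 0.63, 0.07] , "delta_rot": [0.01, -0.01, 6.78] },
{"xyz": [-1.08, 0.76, 0.07] , "delta_rot": [0.01, -0.01, 6.78] },
{"xyz": [-0.99, 0.88, 0.07] , "delta_rot": [0.01, -0.01, 6.78] },
{"xyz": [-0.87, 0.99, 0.07] , "delta_rot": [0.01, -0.01, 6.78] },
{"xyz": [-0.75, 1.09, 0.07] , "delta_rot": [0.01, -0.01, 6.78] },
{"xyz": [-0.62, 1.17, 0.07] , "delta_rot": [0.01, -0.01, 6.78] },
{"xyz": [-0.48, 1.23, 0.07] , "delta_rot": [0.01, -0.01, 6.78] },
```

Emit:
arm_command(moves=[{"xyz": [-1.3,0.2,0],"delta_rot": [0,0,6.8]},{"xyz": [-1.3,0.3,0],"delta_rot": [0,0,6.8]},{"xyz": [-1.2,0.5,0],"delta_rot": [0,0,6.8]},{"xyz": [-1.2,0.6,0],"delta_rot": [0,0,6.8]},{"xyz": [-1.1,0.8,0],"delta_rot": [0,0,6.8]},{"xyz": [-1.0,0.9,0],"delta_rot": [0,0,6.8]},{"xyz": [-0.9,1.0,0],"delta_rot": [0,0,6.8]},{"xyz": [-0.7,1.0,0],"delta_rot": [0,0,6.8]}])

```text
time_s: 38.15
position: [0.3851, -0.2793, 0.1336]
orientation: [[0.966, 0.259, -0.004], [0.259, -0.966, -0.0], [-0.004, -0.001, -1.0]]
wrist_force: [-0.4, -0.0, -0.7]
gripper_width: 0.389
```

Emit:
arm_command(moves=[{"xyz": [-0.4,0.6,0],"delta_rot": [0,0,4]},{"xyz": [-0.1,0.3,0],"delta_rot": [0,0,1.5]},{"xyz": [0,0,0],"delta_rot": [0,0,0]},{"xyz": [0,0,0],"delta_rot": [0,0,0]}])

```text
time_s: 38.55
position: [0.3804, -0.2906, 0.1321]
orientation: [[0.987, 0.158, -0.007], [0.158, -0.988, -0.001], [-0.007, -0.001, -1.0]]
wrist_force: [0.5, 0.2, -0.8]
gripper_width: 0.388
```

```bash
python3 -c "
from h import *
st();go([.3871,-.3019,.05],-86,5)
"
```

```text
38.55 [ 0.3804 -0.2906  0.1321] jaw -80.9 F [ 0.5  0.2 -0.8] w 0.033758878330338436
from [ 0.3804 -0.2906  0.1321] n 5 t 38.55 q7 -0.76
{"xyz": [0.11, 0.25, 1.64] , "delta_rot": [-0.0, 0.08, 1.01] },
{"xyz": [0.11, 0.24, 1.64] , "delta_rot": [-0.0, 0.08, 1.01] },
{"xyz": [0.11, 0.24, 1.64] , "delta_rot": [-0.0, 0.08, 1.01] },
{"xyz": [0.11, 0.24, 1.64] , "delta_rot": [-0.0, 0.08, 1.01] },
{"xyz": [0.12, 0.24, 1.64] , "delta_rot": [-0.0, 0.08, 1.01] },
```

Emit:
arm_command(moves=[{"xyz": [0.2,0.5,0.8],"delta_rot": [0,0.3,1.6]},{"xyz": [0.2,0.4,1.5],"delta_rot": [0,0.1,1.6]},{"xyz": [0.1,0.2,1.9],"delta_rot": [0,0,1]},{"xyz": [0,0,1.8],"delta_rot": [0,0,0.4]},{"xyz": [0,0,1.2],"delta_rot": [0,0,0]},{"xyz": [0,0,0.3],"delta_rot": [0,0,0]},{"xyz": [0,0,0],"delta_rot": [0,0,0]}])

```text
time_s: 39.25
position: [0.3894, -0.2978, 0.0545]
orientation: [[0.996, 0.089, 0.002], [0.089, -0.996, 0.002], [0.002, -0.002, -1.0]]
wrist_force: [-1.2, -0.8, -0.9]
gripper_width: 0.391
```

```bash
python3 -c "
from h import *
st();go([.3871,-.3019,.0215],-86,4)
"
```

```text
39.25 [ 0.3894 -0.2978  0.0545] jaw -84.9 F [-1.2 -0.8 -0.9] w 0.03404450890375364
from [ 0.3894 -0.2978  0.0545] n 4 t 39.25 q7 -0.67
{"xyz": [-0.07, 0.1, 0.83] , "delta_rot": [-0.03, -0.03, 0.28] },
{"xyz": [-0.07, 0.1, 0.83] , "delta_rot": [-0.03, -0.03, 0.28] },
{"xyz": [-0.07, 0.1, 0.83] , "delta_rot": [-0.03, -0.03, 0.28] },
{"xyz": [-0.06, 0.1, 0.83] , "delta_rot": [-0.03, -0.03, 0.28] },
```

Emit:
arm_command(moves=[{"xyz": [-0.2,0.3,0.3],"delta_rot": [-0.1,-0.1,0.6]},{"xyz": [-0.1,0.1,0.6],"delta_rot": [0,0,0.4]},{"xyz": [0,0,0.7],"delta_rot": [0,0,0]},{"xyz": [0,0,0.6],"delta_rot": [0,0,0]},{"xyz": [0,0,0.3],"delta_rot": [0,0,0]},{"xyz": [0,0,0],"delta_rot": [0,0,0]}])

```text
time_s: 39.85
position: [0.3878, -0.3027, 0.0292]
orientation: [[0.997, 0.072, 0.003], [0.072, -0.997, -0.001], [0.003, 0.001, -1.0]]
wrist_force: [0.1, -0.1, -0.6]
gripper_width: 0.388
```

```bash
python3 -c "
from h import *
st();go([.3871,-.3019,.0215],-86,1)
"
```

```text
39.85 [ 0.3878 -0.3027  0.0292] jaw -85.9 F [ 0.1 -0.1 -0.6] w 0.03374663001276514
from [ 0.3878 -0.3027  0.0292] n 1 t 39.85 q7 -0.63
{"xyz": [-0.07, -0.08, 0.77] , "delta_rot": [0.04, -0.18, 0.12] },
```

Emit:
arm_command(moves=[{"xyz": [0,0,0.3],"delta_rot": [0,-0.1,0]},{"xyz": [0,0,0.3],"delta_rot": [0,0,0]},{"xyz": [0,0,0.15],"delta_rot": [0,0,0]},{"xyz": [0,0,0.1],"delta_rot": [0,0,0]}])

```text
time_s: 40.25
position: [0.3883, -0.3028, 0.0208]
orientation: [[0.997, 0.072, 0.002], [0.072, -0.997, -0.0], [0.002, 0.0, -1.0]]
wrist_force: [-4.0, 4.5, 17.6]
gripper_width: 0.386
```

Contact. Relax, release, lift away.

Emit:
arm_command(moves=[{"xyz": [0,0,-0.05],"delta_rot": [0,0,0]},{"xyz": [0,0,0],"delta_rot": [0,0,0]}])

```text
time_s: 40.45
position: [0.3885, -0.3029, 0.0215]
orientation: [[0.997, 0.072, 0.002], [0.072, -0.997, -0.0], [0.002, 0.0, -1.0]]
wrist_force: [-0.5, 0.3, -0.6]
gripper_width: 0.388
```

Emit:
arm_command(moves=[{"xyz": [0,0,0],"delta_rot": [0,0,0]},{"xyz": [0,0,0],"delta_rot": [0,0,0]},{"xyz": [0,0,0],"delta_rot": [0,0,0]},{"xyz": [0,0,0],"delta_rot": [0,0,0]}], fingers=5.0)

```text
time_s: 40.85
position: [0.3886, -0.3029, 0.0214]
orientation: [[0.997, 0.072, 0.003], [0.072, -0.997, -0.0], [0.002, 0.001, -1.0]]
wrist_force: [-0.3, -0.5, 0.2]
gripper_width: 0.563
```

Emit:
arm_command(moves=[{"xyz": [0,0,-1],"delta_rot": [0,0,0]},{"xyz": [0,0,-2],"delta_rot": [0,0,0]},{"xyz": [0,0,-3],"delta_rot": [0,0,0]},{"xyz": [0,0,-4],"delta_rot": [0,0,0]},{"xyz": [0,0,-4],"delta_rot": [0,0,0]},{"xyz": [0,0,-2],"delta_rot": [0,0,0]},{"xyz": [0,0,0],"delta_rot": [0,0,0]}])

```text
time_s: 41.55
position: [0.3863, -0.3041, 0.1902]
orientation: [[0.998, 0.068, 0.001], [0.068, -0.998, -0.001], [0.001, 0.001, -1.0]]
wrist_force: [-0.0, 0.1, -0.3]
gripper_width: 0.578
```

```bash
python3 -c "
from h import *
st();go([.42,0,.2],-86,8)
"
```

```text
41.55 [ 0.3863 -0.3041  0.1902] jaw -86.1 F [-0.   0.1 -0.3] w 0.05026278670637681
from [ 0.3863 -0.3041  0.1902] n 8 t 41.55 q7 -0.87
{"xyz": [0.68, -3.76, -0.12] , "delta_rot": [0.01, -0.0, -0.01] },
{"xyz": [0.68, -3.76, -0.12] , "delta_rot": [0.01, -0.0, -0.01] },
{"xyz": [0.68, -3.76, -0.12] , "delta_rot": [0.01, -0.0, -0.01] },
{"xyz": [0.68, -3.76, -0.12] , "delta_rot": [0.01, -0.0, -0.01] },
{"xyz": [0.68, -3.76, -0.12] , "delta_rot": [0.01, -0.0, -0.01] },
{"xyz": [0.68, -3.76, -0.12] , "delta_rot": [0.01, -0.0, -0.01] },
{"xyz": [0.68, -3.76, -0.12] , "delta_rot": [0.01, -0.0, -0.01] },
{"xyz": [0.68, -3.76, -0.12] , "delta_rot": [0.01, -0.0, -0.01] },
```

Emit:
arm_command(moves=[{"xyz": [0.4,-2,0],"delta_rot": [0,0,0]},{"xyz": [0.6,-3.5,0],"delta_rot": [0,0,0]},{"xyz": [0.7,-4,0],"delta_rot": [0,0,0]},{"xyz": [0.7,-4,0],"delta_rot": [0,0,0]},{"xyz": [0.7,-4,0],"delta_rot": [0,0,0]},{"xyz": [0.7,-4,0],"delta_rot": [0,0,0]},{"xyz": [0.5,-3,0],"delta_rot": [0,0,0]},{"xyz": [0.2,-1,0],"delta_rot": [0,0,0]}])

```text
time_s: 42.35
position: [0.4116, -0.0404, 0.1873]
orientation: [[0.998, 0.06, -0.001], [0.06, -0.998, -0.002], [-0.001, 0.002, -1.0]]
wrist_force: [-0.5, -0.5, -0.5]
gripper_width: 0.572
```

Emit:
arm_command(moves=[{"xyz": [0,0,0],"delta_rot": [0,0,0]},{"xyz": [0,0,0],"delta_rot": [0,0,0]},{"xyz": [0,0,0],"delta_rot": [0,0,0]}])

```text
time_s: 42.65
position: [0.4109, -0.0419, 0.1862]
orientation: [[0.998, 0.06, -0.003], [0.06, -0.998, -0.003], [-0.003, 0.003, -1.0]]
wrist_force: [0.6, 0.5, 0.4]
gripper_width: 0.576
```

```bash
python3 - <<'E'
from h import *
st()
c=read_camera('top');f=c['frame']
cv2.imwrite('pics/e1.png',cv2.resize(f[225:345,135:255],None,fx=5,fy=5,interpolation=cv2.INTER_CUBIC))
cv2.imwrite('pics/e2.png',cv2.resize(f[225:365,420:520],None,fx=4,fy=4,interpolation=cv2.INTER_CUBIC))
c=read_camera('side');cv2.imwrite('pics/e3.png',c['frame'])
E
```

```text
42.65 [ 0.4109 -0.0419  0.1862] jaw -86.6 F [0.6 0.5 0.4] w 0.05007457086401615
```

View pics/e1.png

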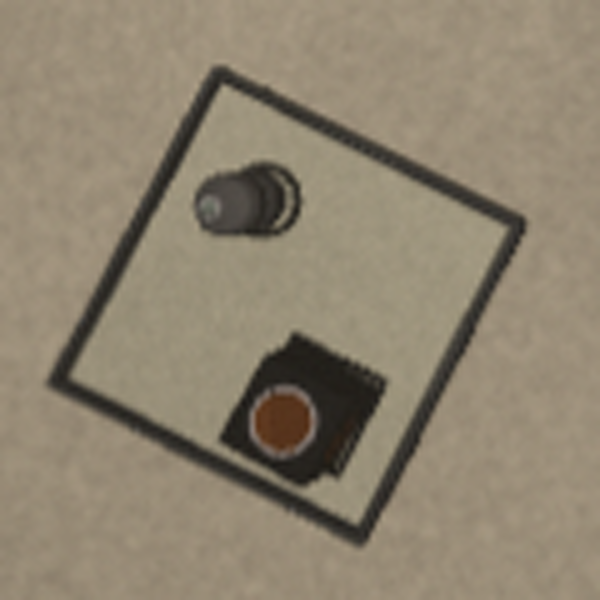

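View pics/e2.png

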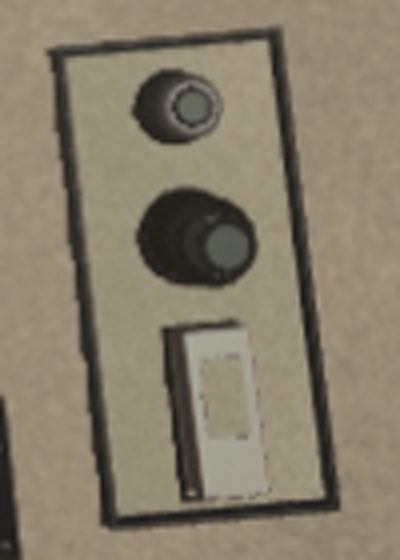

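View pics/e3.png

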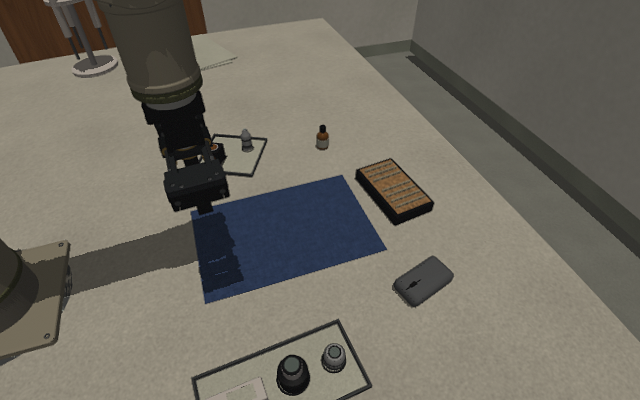

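```bash
python3 - <<'E'
from h import *
c=read_camera('top')
A=lambda u,v:[[135+(u+.5)/5-.5,225+(v+.5)/5-.5]]
B=lambda u,v:[[420+(u+.5)/4-.5,225+(v+.5)/4-.5]]
def off(n,px,z,T,yaw):
    d=(ray(c,px,z)[0,:2]-T)*1000;a=np.radians(yaw);print(n,[round(d[0]*np.cos(a)+d[1]*np.sin(a),1),round(-d[0]*np.sin(a)+d[1]*np.cos(a),1)])
off('slim',A(209,207),.062,[.5307,.2957],-27.6)
off('cube',A(283,420),.046,[.444,.273],-27.6)
off('squat',B(192,107),.036,[.545,-.291],4)
off('eye',B(229,246),.060,[.4767,-.2959],4)
m=np.mean([B(182,332)[0],B(243,326)[0],B(268,492)[0],B(201,499)[0]],0)
off('mail',[m],.026,[.3871,-.3019],4)
st()
E
```

```text
slim [np.float64(-0.9), np.float64(2.1)]
cube [np.float64(0.1), np.float64(0.5)]
squat [np.float64(0.7), np.float64(0.6)]
eye [np.float64(1.0), np.float64(-1.1)]
mail [np.float64(3.4), np.float64(0.2)]
42.8 [ 0.411  -0.0416  0.1864] jaw -86.6 F [ 0.3  0.1 -0.1] w 0.050140149473821664
```

All offsets are 3.4 mm or less, everything is upright, and the arm is clear.

```bash
python3 -c "
from rig import *
print(hand_in())"
```

```text
the job is handed in; nothing more can be done
None
```

All five things are in their outlines, and I handed the job in at about 43 s of the 112 s allowed. The hand-in reports no verdict. I lowered each piece until the wrist force showed it touching the tray floor, then opened the fingers.

My last check was on the final top-camera picture, in each tray's own axes (12 mm is allowed):

| Thing | Off-centre along x (mm) | Off-centre along y (mm) |
|---|---|---|
| Slim objective | -0.9 | 2.1 |
| Filter cube | 0.1 | 0.5 |
| Squat objective | 0.7 | 0.6 |
| Eyepiece | 1.0 | -1.1 |
| Slide mailer | 3.4 | 0.2 |

- **Upright and square:** In that picture all five look upright, and the cube and mailer look square. By the jaw angle at release, both are within about 1° of their outlines.
- **Bystanders:** The slide box, oil bottle and mouse look unmoved in the side picture. I did not measure them again.
- **Arm:** It was holding still with an open gripper, well above the bench and touching nothing.
- **Disagreements:** The network's first side-view position for the slim objective, and its top-view guesses for it, were wrong. I used positions read off both pictures instead, and the two views agreed to about 2 mm.

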